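# Load the foil press shuttle and lock it home

## Robot

A 6-joint arm with a two-finger parallel gripper is mounted at the origin on the work surface. World frame = base frame: x ahead of the robot, y to its left, z up, the work surface at z = 0. Lengths are in m, angles in rad, forces in N, time in s.
With the tool pointing down it reaches from about 0.425 to 0.95 m from the base axis. Payload 3.5 kg.
Tool frame: the origin (TCP) lies at the very end of the fingers, on their centre line; the grasp point (between the pads) lies 19 mm behind it (ctrl.grip_point_offset is the distance from the TCP to the grasp point, in m); z points along the fingers, y is the line along which they close (so a half turn about z gives the same grasp; the last joint's range is limited). The gripper opens to 85 mm and grips with 20 to 120 N. Pads are 22 mm wide; open, the fingers measure 114 mm over their backs; the gripper's body (76 mm by 85 mm) begins 54 mm behind the grasp point. The pads swing forward as they close: fully open they stand 13 mm farther back than shut.
Start: joints at [1.183, 0.286, 1.577, -0, 1.279, -0.15], TCP at [0.159, 0.656, 0.231] pointing down, gripper open.
Joint ranges: [-2.77, 2.77], [-0.9, 2.22], [0.21, 2.48], [-1.53, 4.67], [0.24, 2.81], [-2.84, 2.84]. Speed limits (rad/s): [2.79, 2.79, 3.14, 3.14, 3.14, 3.14].

## Interface

Orientations are given as a unit quaternion [x, y, z, w].
In Python, from plant import telemetry, vision, ctrl gives the robot as it stands.
- The arm moves only by the tool arm_command, never from a script. Its argument "series" is one flat list of numbers, 7 for each row, row after row: the shift along the tool's x, y, z in cm, then the turn, a rotation vector about the tool's x, y, z in degrees, then the closure, from 0 (fully open) to 1 (shut). A call has 1 to 10 rows; each row is the pose to reach, as a shift and turn from the pose commanded when the call began, along the tool's axes at that moment; what a row does not reach only later rows make up. A row lasts 1/12 s, in which the tool goes at most 41.7 mm and 7.16 degrees, less where a joint would pass 70% of its speed; a pose out of reach is approached as far as the arm can. A call with a gripper value outside its range is refused whole. The fingers move at their own pace and stop on an object; "force" is the grip in N (left out, the last holds). Time passes only in rows, so rows that repeat a pose let the fingers close. It gives the time, the measured TCP pose, the force, the opening and the grip force at its end, in the units of the state.
- telemetry.get_state(): the state, without advancing time (a new reading comes with each control period).
- vision.read_camera(name): name is "scene" or "top" or "wrist"; returns a dict with "color" (480x640x3 uint8, blue, green, red), "K" (3x3 intrinsics, pixels), "rvec" (rotation vector, rad) and "tvec" (3), from world to camera coordinates, as OpenCV has them; the wrist camera has in their place "T_tool_cam" (4x4, takes a point from camera to tool coordinates, whose origin is the TCP and whose axes are the flange's). Camera axes: x right, y down, z forward; pixel columns grow to the right and rows downward; lengths in m; the calibration is good to about 2 mm. The wrist camera is an equidistant fisheye: a pixel r from the principal point sees the ray r / f radians off the axis. A picture is of the moment at which its call begins: read the wrist's pose just before it. There is no depth.
- ctrl.sign_off(): hands the job in; it is judged then, once.
The state is a dict: "time": time; "qpos": joint angles; "dq": joint speeds; "joint_efforts": joint torques, N m; "eef_pos": TCP position; "tcp_rot": TCP orientation; "contact_force": force on the tool from outside, world axes, zero at the start; "wrist_torque": the same for the moment, N m; "opening": opening from 0.0 (shut) to 1.0 (fully open); "finger_force": force on a finger pad.
Only numpy, scipy, OpenCV 4.12 (cv2) and the standard library are available. Lean on these libraries where they do the work, as an engineer would, in place of code of your own. Each camera call takes 0.05 s, during which the arm holds its last target. There are 200 camera calls.

## Task

Flip the cam lever up to free the press's carriage, pull the carriage all the way out by its handle and lay every yellow end-cap blank from the table flat in a well of its own, down on the well's floor. Then push the loaded carriage fully home under the press head and flip the cam lever all the way down again to lock it, leaving the other things on the table where they are.

Things in the scene. Friction and masses are not known exactly. Their poses are not given: they have to be found in the camera images.
- fixture: Aluminium base plate (250 x 500 x 15 mm, fixed) of a small foil press. Origin on the table surface; z up, y along the slide towards the press head, x away from the robot when its yaw is 0. The plate reaches from y = -195 to 305 mm and x = -145 to 105 mm. Orange sensor brackets, 49 mm tall, stand at x = +92 mm.
- carriage (a joint): Carriage position, m: 0 = home under the press head, at its stop; 0.22 = right out (fixture's -y), at the other stop. About 3 N of friction; stays where left. At home a pin drops into a slot of the carriage and locks it: it clears the slot above about 0.8 rad of lever and enters only within 2 mm of home. Out, the wells are clear of the head; at home they are beneath it, out of reach.
- carriage_grip (a point): Middle of the carriage's handle: a black round bar, 12 mm thick, 110 mm long, along the fixture's x, 75 mm above the table, on two posts 45 mm either side of the middle; free below the bar down to 39 mm above the table. It is 125 mm to the fixture's -y of the carriage's middle and moves with it. Axes are the fixture's.
- cam_lever (a joint): Cam lever angle, rad: 0 = lying down, carriage locked (it points to the fixture's -y, 0.14 rad above level); 1.55 = upright, just past vertical, carriage free. It swings about an axis along the fixture's x at lever_pivot and stays where it is left (about 2 N at the ball; no spring).
- lever_ball (a point): Centre of the cam lever's black ball knob, 25 mm diameter, 85 mm from the pivot. Beneath it, towards the pivot, runs a 10 mm round steel bar. Lying, it is 90 mm above the table; upright, 162 mm.
- lever_pivot (a point): The cam lever's pivot on the lock housing, fixed to the fixture at (-110, 10, 78) mm in its frame. Relative to it and in the fixture's axes the ball's centre is at 85 mm x (0, -cos(a), sin(a)), a = 0.14 rad + lever angle.
- well0 (a point): Centre of the floor of well 0 of the carriage (moves with it), 39 mm above the table; axes are the fixture's. A well is a square pocket, 42 mm wide and 7 mm deep, with a flat floor, in a grey plastic nest; 2 rows 72 mm apart along the fixture's x by 3 columns 48 mm apart along its y, low walls between.
- well1 (a point): Centre of the floor of well 1 of the carriage (moves with it), 39 mm above the table; axes are the fixture's. As well 0.
- well2 (a point): Centre of the floor of well 2 of the carriage (moves with it), 39 mm above the table; axes are the fixture's. As well 0.
- well3 (a point): Centre of the floor of well 3 of the carriage (moves with it), 39 mm above the table; axes are the fixture's. As well 0.
- well4 (a point): Centre of the floor of well 4 of the carriage (moves with it), 39 mm above the table; axes are the fixture's. As well 0.
- well5 (a point): Centre of the floor of well 5 of the carriage (moves with it), 39 mm above the table; axes are the fixture's. As well 0.
- cap0: Blank: a yellow plastic end cap, a plain disc of 36 mm diameter and 20 mm height, about 30 g, both flat faces alike. Origin at its centre, z along its axis. None if absent in this run. The blanks lie flat on the table to the robot's right at the start.
- cap1: Blank: a yellow plastic end cap, a plain disc of 36 mm diameter and 20 mm height, about 30 g, both flat faces alike. Origin at its centre, z along its axis. None if absent in this run.
- cap2: Blank: a yellow plastic end cap, a plain disc of 36 mm diameter and 20 mm height, about 30 g, both flat faces alike. Origin at its centre, z along its axis. None if absent in this run.
- cap3: Blank: a yellow plastic end cap, a plain disc of 36 mm diameter and 20 mm height, about 30 g, both flat faces alike. Origin at its centre, z along its axis. None if absent in this run.
- cap4: Blank: a yellow plastic end cap, a plain disc of 36 mm diameter and 20 mm height, about 30 g, both flat faces alike. Origin at its centre, z along its axis. None if absent in this run.
- core: Bystander: cardboard tube end, 48 mm diameter, 30 mm tall, open, standing among the blanks; origin at the centre of its underside.
- bumper: Bystander: black rubber foot, a truncated cone 26 mm wide and 16 mm tall, among the blanks; origin at the centre of its underside.
- driver: Bystander: black-handled screwdriver, 170 mm long, lying along its x; origin under its middle.
- wrench: Bystander: steel wrench, 160 mm long, lying along its x; origin under its middle.
- housing: Bystander: yellow tool housing with a black handle, about 140 x 130 x 76 mm; origin under its barrel.
- thread_jar: Bystander: clear jar with a black lid, 48 mm diameter, 60 mm tall; origin at the centre of its underside.
- press: The press head on its column, fixed to the fixture with the same origin and axes: side plates, roller and reels within 70 mm of x = 0, from y = 62 mm on, lowest point 85 mm above the table, 340 mm tall; column at y = 240 to 290 mm.
Things that resemble listed ones, but are neither listed nor needed, are in the scene too. Leave any blue or red look-alike of the cap4 alone.

How it is judged:
On the way, in this order (a step that is already met when the one before it is completed fails the run):
1. the cam lever is flipped up and the carriage is free (value of joint cam_lever above 1.2 rad and value of joint carriage below 0.05 m), for 0.2 s.
2. the carriage is pulled all the way out (value of joint carriage above 0.205 m), for 0.2 s.
3. with the carriage out, every blank lies flat in a well of its own, let go (value of joint carriage above 0.17 m and ((horizontal distance between cap0 and well0 below 0.009 m and z of cap0 in the frame of well0 below 0.0135 m) or (horizontal distance between cap0 and well1 below 0.009 m and z of cap0 in the frame of well1 below 0.0135 m) or (horizontal distance between cap0 and well2 below 0.009 m and z of cap0 in the frame of well2 below 0.0135 m) or (horizontal distance between cap0 and well3 below 0.009 m and z of cap0 in the frame of well3 below 0.0135 m) or (horizontal distance between cap0 and well4 below 0.009 m and z of cap0 in the frame of well4 below 0.0135 m) or (horizontal distance between cap0 and well5 below 0.009 m and z of cap0 in the frame of well5 below 0.0135 m)) and angle between the z axis of each of cap0, cap1, cap2, cap3, cap4 and the z axis of fixture, either way round below 0.12 rad and ((horizontal distance between cap1 and well0 below 0.009 m and z of cap1 in the frame of well0 below 0.0135 m) or (horizontal distance between cap1 and well1 below 0.009 m and z of cap1 in the frame of well1 below 0.0135 m) or (horizontal distance between cap1 and well2 below 0.009 m and z of cap1 in the frame of well2 below 0.0135 m) or (horizontal distance between cap1 and well3 below 0.009 m and z of cap1 in the frame of well3 below 0.0135 m) or (horizontal distance between cap1 and well4 below 0.009 m and z of cap1 in the frame of well4 below 0.0135 m) or (horizontal distance between cap1 and well5 below 0.009 m and z of cap1 in the frame of well5 below 0.0135 m)) and ((horizontal distance between cap2 and well0 below 0.009 m and z of cap2 in the frame of well0 below 0.0135 m) or (horizontal distance between cap2 and well1 below 0.009 m and z of cap2 in the frame of well1 below 0.0135 m) or (horizontal distance between cap2 and well2 below 0.009 m and z of cap2 in the frame of well2 below 0.0135 m) or (horizontal distance between cap2 and well3 below 0.009 m and z of cap2 in the frame of well3 below 0.0135 m) or (horizontal distance between cap2 and well4 below 0.009 m and z of cap2 in the frame of well4 below 0.0135 m) or (horizontal distance between cap2 and well5 below 0.009 m and z of cap2 in the frame of well5 below 0.0135 m)) and ((horizontal distance between cap3 and well0 below 0.009 m and z of cap3 in the frame of well0 below 0.0135 m) or (horizontal distance between cap3 and well1 below 0.009 m and z of cap3 in the frame of well1 below 0.0135 m) or (horizontal distance between cap3 and well2 below 0.009 m and z of cap3 in the frame of well2 below 0.0135 m) or (horizontal distance between cap3 and well3 below 0.009 m and z of cap3 in the frame of well3 below 0.0135 m) or (horizontal distance between cap3 and well4 below 0.009 m and z of cap3 in the frame of well4 below 0.0135 m) or (horizontal distance between cap3 and well5 below 0.009 m and z of cap3 in the frame of well5 below 0.0135 m)) and ((horizontal distance between cap4 and well0 below 0.009 m and z of cap4 in the frame of well0 below 0.0135 m) or (horizontal distance between cap4 and well1 below 0.009 m and z of cap4 in the frame of well1 below 0.0135 m) or (horizontal distance between cap4 and well2 below 0.009 m and z of cap4 in the frame of well2 below 0.0135 m) or (horizontal distance between cap4 and well3 below 0.009 m and z of cap4 in the frame of well3 below 0.0135 m) or (horizontal distance between cap4 and well4 below 0.009 m and z of cap4 in the frame of well4 below 0.0135 m) or (horizontal distance between cap4 and well5 below 0.009 m and z of cap4 in the frame of well5 below 0.0135 m)) and contact force between each of cap0, cap1, cap2, cap3, cap4 and the fingers below 0.1 N), for 0.3 s.
4. the loaded carriage is pushed fully home (value of joint carriage below 0.004 m), for 0.2 s.
5. the cam lever is flipped down and locks the carriage (value of joint carriage below 0.004 m and value of joint cam_lever below 0.15 rad), for 0.2 s.
At the end, for the whole second after the job is handed in: Every blank lies flat (within 0.12 rad) on the floor of a well of its own (within 9 mm of its centre, not more than 3.5 mm above the floor), released and at rest; the carriage is within 4 mm of home and the cam lever within 0.15 rad of fully down (all of step 5 and ((horizontal distance between cap0 and well0 below 0.009 m and z of cap0 in the frame of well0 below 0.0135 m) or (horizontal distance between cap0 and well1 below 0.009 m and z of cap0 in the frame of well1 below 0.0135 m) or (horizontal distance between cap0 and well2 below 0.009 m and z of cap0 in the frame of well2 below 0.0135 m) or (horizontal distance between cap0 and well3 below 0.009 m and z of cap0 in the frame of well3 below 0.0135 m) or (horizontal distance between cap0 and well4 below 0.009 m and z of cap0 in the frame of well4 below 0.0135 m) or (horizontal distance between cap0 and well5 below 0.009 m and z of cap0 in the frame of well5 below 0.0135 m)) and angle between the z axis of each of cap0, cap1, cap2, cap3, cap4 and the z axis of fixture, either way round below 0.12 rad and ((horizontal distance between cap1 and well0 below 0.009 m and z of cap1 in the frame of well0 below 0.0135 m) or (horizontal distance between cap1 and well1 below 0.009 m and z of cap1 in the frame of well1 below 0.0135 m) or (horizontal distance between cap1 and well2 below 0.009 m and z of cap1 in the frame of well2 below 0.0135 m) or (horizontal distance between cap1 and well3 below 0.009 m and z of cap1 in the frame of well3 below 0.0135 m) or (horizontal distance between cap1 and well4 below 0.009 m and z of cap1 in the frame of well4 below 0.0135 m) or (horizontal distance between cap1 and well5 below 0.009 m and z of cap1 in the frame of well5 below 0.0135 m)) and ((horizontal distance between cap2 and well0 below 0.009 m and z of cap2 in the frame of well0 below 0.0135 m) or (horizontal distance between cap2 and well1 below 0.009 m and z of cap2 in the frame of well1 below 0.0135 m) or (horizontal distance between cap2 and well2 below 0.009 m and z of cap2 in the frame of well2 below 0.0135 m) or (horizontal distance between cap2 and well3 below 0.009 m and z of cap2 in the frame of well3 below 0.0135 m) or (horizontal distance between cap2 and well4 below 0.009 m and z of cap2 in the frame of well4 below 0.0135 m) or (horizontal distance between cap2 and well5 below 0.009 m and z of cap2 in the frame of well5 below 0.0135 m)) and ((horizontal distance between cap3 and well0 below 0.009 m and z of cap3 in the frame of well0 below 0.0135 m) or (horizontal distance between cap3 and well1 below 0.009 m and z of cap3 in the frame of well1 below 0.0135 m) or (horizontal distance between cap3 and well2 below 0.009 m and z of cap3 in the frame of well2 below 0.0135 m) or (horizontal distance between cap3 and well3 below 0.009 m and z of cap3 in the frame of well3 below 0.0135 m) or (horizontal distance between cap3 and well4 below 0.009 m and z of cap3 in the frame of well4 below 0.0135 m) or (horizontal distance between cap3 and well5 below 0.009 m and z of cap3 in the frame of well5 below 0.0135 m)) and ((horizontal distance between cap4 and well0 below 0.009 m and z of cap4 in the frame of well0 below 0.0135 m) or (horizontal distance between cap4 and well1 below 0.009 m and z of cap4 in the frame of well1 below 0.0135 m) or (horizontal distance between cap4 and well2 below 0.009 m and z of cap4 in the frame of well2 below 0.0135 m) or (horizontal distance between cap4 and well3 below 0.009 m and z of cap4 in the frame of well3 below 0.0135 m) or (horizontal distance between cap4 and well4 below 0.009 m and z of cap4 in the frame of well4 below 0.0135 m) or (horizontal distance between cap4 and well5 below 0.009 m and z of cap4 in the frame of well5 below 0.0135 m)) and linear speed of each of cap0, cap1, cap2, cap3, cap4 below 0.03 m/s and contact force between each of cap0, cap1, cap2, cap3, cap4 and the fingers below 0.1 N); the robot touches nothing.
It fails at once if another thing on the table is moved more than 5 cm (distance of any of core, bumper, driver, wrench, housing, thread_jar from where it was at the start of the episode above 0.05 m).
Of cap0, cap1, cap2, cap3, cap4 only 3 to 5 are there at a start; the rules pass over those that are not, and their reading is None.
At some moment in a run one of cap0, cap1, cap2, cap3, cap4 may be knocked a few centimetres aside while the robot is not near it.
Once in a run the grip may slacken for a moment while it holds something.
It also fails if it takes over 210 s, if anything falls off the work surface, if the arm or the gripper's body presses on something with over 40 N, if the wrist force passes 120 N, or if a joint passes its speed limit or range.

## Working session

There is one attempt and no reset: what is moved stays moved. The work goes in short steps, Python scripts to look and compute and a tool call to move; the robot and the scene stay as the last step left them, time stands still between calls to the robot, and variables do not carry over. Pictures are saved under pics/ and viewed, at most 15 in all, crops included, and the job is handed in when it is done.

Besides the shell and the picture viewer there is one more tool, called after "Request:" as name(argument=value, ...), one argument or row to a line, values as JSON. arm_command: Moves the arm, as the interface text tells. Its arguments: {"type":"object","properties":{"series":{"type":"array","items":{"type":"number"}},"force":{"type":"number"}},"required":["series"]}

```bash
mkdir -p pics; ls; cat > h.py <<'E'
import numpy as np, cv2
from scipy.spatial.transform import Rotation as R
from plant import telemetry, vision, ctrl
def snap(n,f):
    s=telemetry.get_state(); d=vision.read_camera(n); cv2.imwrite('pics/'+f,d['color']); return s,d
def ray(d,uv,s=None):
    """origin, direction in world"""
    K=np.array(d['K']);u,v=uv
    if 'T_tool_cam' in d:
        x=(u-K[0,2])/K[0,0];y=(v-K[1,2])/K[1,1];r=np.hypot(x,y)+1e-12
        c=np.array([np.sin(r)*x/r,np.sin(r)*y/r,np.cos(r)])
        T=np.array(d['T_tool_cam']);Rt=R.from_quat(s['tcp_rot']).as_matrix()
        return np.array(s['eef_pos'])+Rt@T[:3,3], Rt@T[:3,:3]@c
    M=cv2.Rodrigues(np.array(d['rvec'],float))[0];t=np.array(d['tvec'],float).ravel()
    return -M.T@t, M.T@np.array([(u-K[0,2])/K[0,0],(v-K[1,2])/K[1,1],1.])
def atz(d,uv,z,s=None):
    o,r=ray(d,uv,s); return o+r*(z-o[2])/r[2]
def tri(rs):
    A=np.zeros((3,3));b=np.zeros(3)
    for o,r in rs:
        r=r/np.linalg.norm(r);P=np.eye(3)-np.outer(r,r);A+=P;b+=P@o
    return np.linalg.solve(A,b)
def proj(d,p,s=None):
    K=np.array(d['K'],float);p=np.array(p,float)
    if 'T_tool_cam' in d:
        T=np.array(d['T_tool_cam']);Rt=R.from_quat(s['tcp_rot']).as_matrix()
        q=Rt.T@(p-s['eef_pos']);c=T[:3,:3].T@(q-T[:3,3]);r=np.hypot(c[0],c[1]);th=np.arctan2(r,c[2])
        return K[0,2]+K[0,0]*th*c[0]/r,K[1,2]+K[1,1]*th*c[1]/r
    M=cv2.Rodrigues(np.array(d['rvec'],float))[0];c=K@(M@p+np.array(d['tvec']).ravel());return c[0]/c[2],c[1]/c[2]
E
python3 - <<'E'
from h import *
for n in('scene','top'):
    s,d=snap(n,n+'0.png');print(n,np.array(d['K']).tolist(),ray(d,(320,240)))
s,d=snap('wrist','w0.png');print(d['K'],d['T_tool_cam']);print(s)
E
```

```text
pics
scene [[552.9226953088856, 0.0, 328.0159686723954], [0.0, 552.9226953088856, 230.39697410723426], [0.0, 0.0, 1.0]] (array([ 1.17370292, -0.67958764,  0.889088  ]), array([-0.51802903,  0.48095669, -0.70769937]))
top [[579.2093562971586, 0.0, 323.7049654293719], [0.0, 579.2093562971586, 248.0083958967638], [0.0, 0.0, 1.0]] (array([ 0.30662404, -0.08790312,  1.48822437]), array([ 0.18821605,  0.00795687, -0.98221357]))
[[371.64829954   0.         319.23052218]
 [  0.         371.64829954 245.60929505]
 [  0.           0.           1.        ]] [[ 3.55786805e-06 -9.46488909e-01 -3.22736340e-01  8.40358522e-02]
 [ 9.99999974e-01 -6.99041333e-05  2.16031931e-04 -1.03842443e-03]
 [-2.27032431e-04 -3.22736333e-01  9.46488884e-01 -1.42345524e-01]
 [ 0.00000000e+00  0.00000000e+00  0.00000000e+00  1.00000000e+00]]
{'time': 0.1, 'qpos': array([ 1.18299709e+00,  2.87114867e-01,  1.57804097e+00,  1.65541164e-06,
        1.27861407e+00, -1.50003913e-01]), 'dq': array([-1.09613268e-03, -1.26360029e-03, -3.01140825e-03, -1.82178661e-03,
        9.90539082e-04, -1.51981523e-05]), 'joint_efforts': array([ 7.75974549e-04, -4.07297266e+01, -2.93699205e+01, -1.35792493e-04,
        3.46834793e-03, -1.77923383e-06]), 'eef_pos': array([0.15874684, 0.65544877, 0.2300547 ]), 'tcp_rot': array([ 1.18617892e-01,  9.92939379e-01, -1.04929286e-03, -2.89981764e-04]), 'contact_force': array([ 1.04486512,  0.99081543, -0.4042139 ]), 'wrist_torque': array([ 0.04276997, -0.01398954,  0.01840854]), 'finger_force': 0.0, 'opening': 1.006191012773635}
```

View pics/top0.png

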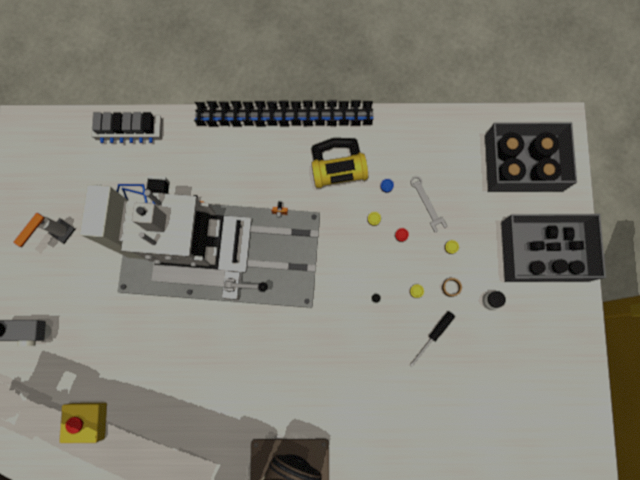

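View pics/scene0.png

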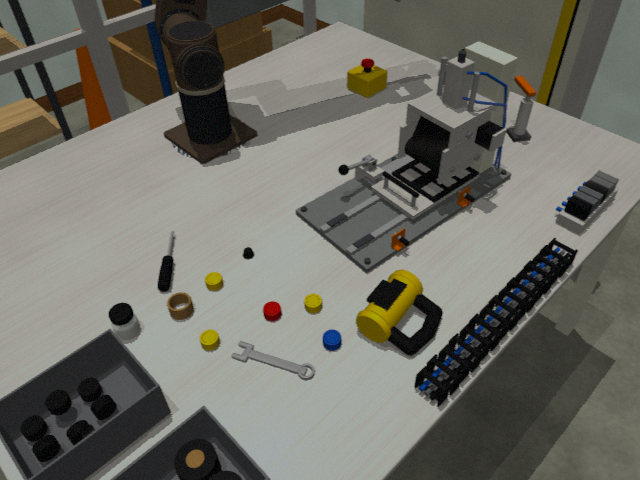

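Top view: the yellow blanks are at (374,218), (452,247) and (416,291). In the scene view they are at (313,303), (209,339) and (214,281). Things that could be mistaken for them: red cap (401,235), blue cap (387,185), yellow housing (340,168), yellow e-stop (80,423), cardboard ring (452,287). I choose the three yellow discs. Ball knob is at (263,287), and the handle is at about (237,243).

```bash
cat > caps.py <<'E'
from h import *
def yel(d,lo=(20,120,90),hi=(35,255,255),amin=40,amax=400):
    hsv=cv2.cvtColor(d['color'],cv2.COLOR_BGR2HSV);m=cv2.inRange(hsv,lo,hi)
    n,l,st,c=cv2.connectedComponentsWithStats(m)
    return [(c[i],st[i,4]) for i in range(1,n) if amin<st[i,4]<amax]
E
python3 - <<'E'
from caps import *
_,t=snap('top','a.png');_,s=snap('scene','b.png')
for p in yel(t): print('top',p,atz(t,p[0],.017))
for p in yel(s): print('scene',p,atz(s,p[0],.012))
a=cv2.resize(t['color'][170:320,100:330],None,fx=3.4,fy=3.4,interpolation=3)
b=cv2.resize(s['color'][90:275,290:520],None,fx=3.2,fy=3.2,interpolation=3)
cv2.imwrite('pics/ca.png',a);cv2.imwrite('pics/cb.png',b)
c=cv2.resize(t['color'][160:310,340:520],None,fx=4,fy=4,interpolation=3);cv2.imwrite('pics/cc.png',c)
E
```

```text
top (array([373.82706767, 218.17293233]), np.int32(133)) [ 0.64576036 -0.21626098  0.017     ]
top (array([451.4084507 , 246.58450704]), np.int32(142)) [ 0.56973694 -0.41489686  0.017     ]
top (array([416.61870504, 290.83453237]), np.int32(139)) [ 0.45571418 -0.32152998  0.017     ]
scene (array([566.575,  23.5  ]), np.int32(80)) [0.37393166 1.33260804 0.012     ]
scene (array([551.16431925,  71.98591549]), np.int32(213)) [0.5159227  0.96573701 0.012     ]
scene (array([213.02459016, 280.5204918 ]), np.int32(244)) [ 0.45753695 -0.32389018  0.012     ]
scene (array([312.49618321, 302.55725191]), np.int32(262)) [ 0.64826996 -0.2180352   0.012     ]
scene (array([208.61355932, 339.16610169]), np.int32(295)) [ 0.57126156 -0.41775506  0.012     ]
```

View pics/ca.png

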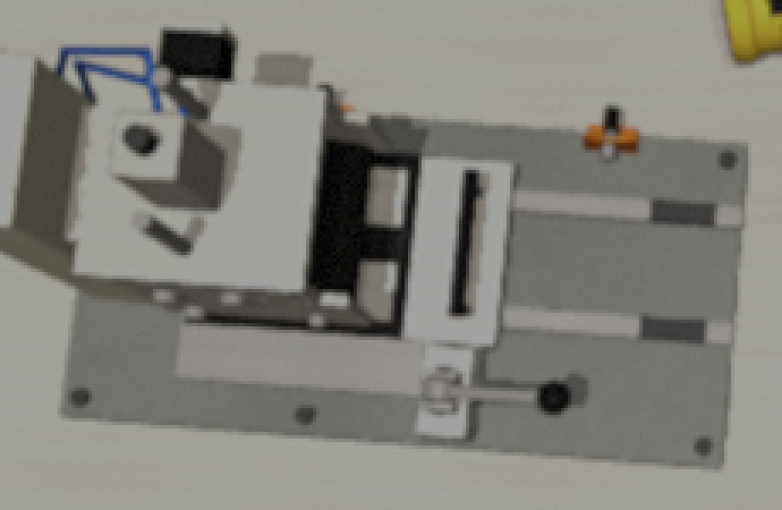

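View pics/cb.png

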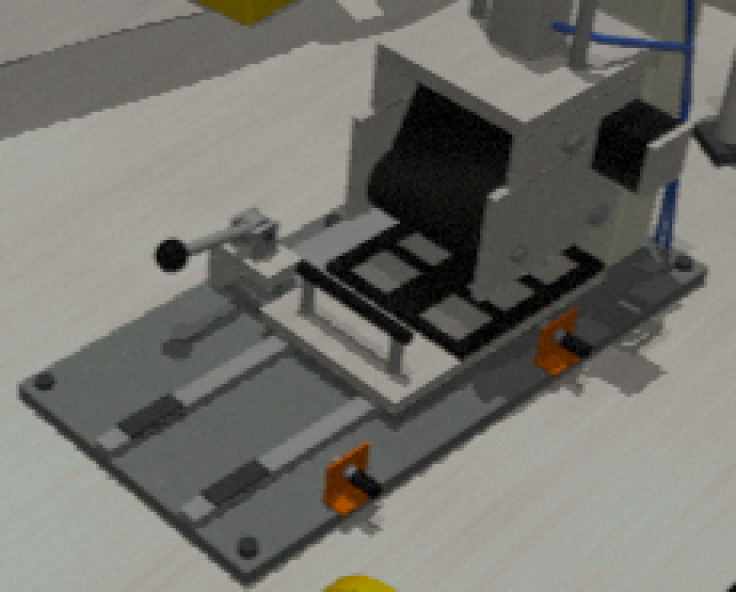

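View pics/cc.png

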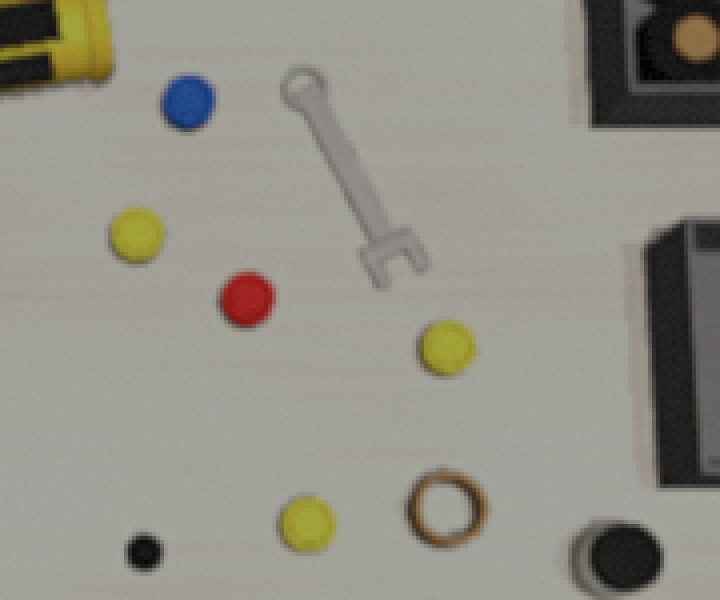

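The crops show yellow discs (top crop (137,235), (447,347), (308,523)), clearly distinct from red and blue. The fixture corners, ball and handle ends are readable, so I'll fit the pose.

```bash
cat > fix.py <<'E'
from caps import *
from scipy.optimize import least_squares
_,t=snap('top','a.png');_,s=snap('scene','b.png')
T=lambda u,v:(u/3.4+100,v/3.4+170); S=lambda u,v:(u/3.2+290,v/3.2+90)
z=.015
P=[(t,T(747,145),(.105,-.195,z)),(t,T(722,468),(-.145,-.195,z)),(t,T(60,415),(-.145,.305,z)),
 (s,S(20,388),(-.145,-.195,z)),(s,S(247,577),(.105,-.195,z)),(s,S(707,268),(.105,.305,z)),
 (t,T(554,397),(-.11,.01-.085*np.cos(.14),.09)),(s,S(172,256),(-.11,.01-.085*np.cos(.14),.09))]
def W(p,q): 
    c,n=np.cos(p[2]),np.sin(p[2]);return np.array([p[0]+c*q[0]-n*q[1],p[1]+n*q[0]+c*q[1],q[2]])
f=lambda p:np.ravel([np.subtract(proj(d,W(p,q)),uv) for d,uv,q in P])
r=least_squares(f,[.6,.2,0],loss='soft_l1');print(r.x,np.round(f(r.x).reshape(-1,2),1).tolist())
h1=tri([ray(t,T(469,172)),ray(s,S(407,338))]);h2=tri([ray(t,T(459,313)),ray(s,S(302,268))])
print('handle',h1,h2,'mid',(h1+h2)/2,'dir',np.arctan2(*(h1-h2)[:2][::-1]),np.linalg.norm(h1-h2))
print('ball',tri([ray(*P[6][:2]),ray(*P[7][:2])]),'model',W(r.x,P[6][2]))
cy=yel(t);cs=[p for p in yel(s) if p[0][1]>200]
for a in cy:
    b=min(cs,key=lambda q:np.linalg.norm(atz(s,q[0],.012)-atz(t,a[0],.017)));print('cap',tri([ray(t,a[0]),ray(s,b[0])]))
for q in [(-.11,.01,.078)]:print('pivot',W(r.x,q))
E
python3 fix.py
```

```text
[ 0.57717719  0.1267322  -0.08020685] [[0.2, -1.7], [-0.0, -1.1], [-0.7, -0.4], [-1.7, -2.0], [-0.4, -1.6], [0.3, -1.5], [0.2, -0.7], [-1.0, 0.2]]
handle [0.6294818  0.12992389 0.07012234] [0.52473397 0.13547346 0.07206313] mid [0.57710789 0.13269868 0.07109273] dir -0.05293081994552139 0.1049126827913933
ball [0.46092018 0.06338328 0.0890021 ] model [0.46158839 0.06161558 0.09      ]
cap [ 0.64738952 -0.21689301  0.00989283]
cap [ 0.57040607 -0.41684856  0.0102707 ]
cap [ 0.45623558 -0.32289664  0.0101835 ]
pivot [0.46833203 0.14551335 0.078     ]
```

```bash
cat >> h.py <<'E'
def go(*targets):
    """targets: (x,y,z,yaw of tool y); tool pointing down; prints cm/deg rows from current pose"""
    s=telemetry.get_state();R0=R.from_quat(s['tcp_rot']);p0=np.array(s['eef_pos'])
    for x,y,z,a in targets:
        Y=np.array([np.cos(a),np.sin(a),0]);Z=np.array([0,0,-1.]);X=np.cross(Y,Z)
        Rt=R.from_matrix(np.array([X,Y,Z]).T)
        print('row',np.round(R0.inv().apply(np.array([x,y,z])-p0)*100,2).tolist(),np.round((R0.inv()*Rt).as_rotvec(degrees=True),1).tolist())
E
python3 -c "
from h import *
go((.461,.0625,.16,-.08));print(telemetry.get_state()['qpos'])"
```

```text
row [-43.34, -50.55, 7.13] [-0.0, 0.0, 81.0]
[ 1.18298825e+00  2.86494400e-01  1.57702898e+00 -1.91684659e-05
  1.27860337e+00 -1.49979628e-01]
```

Request:
arm_command(
  series=[-43.3,-50.5,0,0,0,81,0.3,-43.3,-50.5,0,0,0,81,0.3,-43.3,-50.5,0,0,0,81,0.3,-43.3,-50.5,0,0,0,81,0.3,-43.3,-50.5,0,0,0,81,0.3,-43.3,-50.5,0,0,0,81,0.3,-43.3,-50.5,0,0,0,81,0.3,-43.3,-50.5,0,0,0,81,0.3,-43.3,-50.5,0,0,0,81,0.3,-43.3,-50.5,0,0,0,81,0.3],
  force=30,
)

```text
time: 1.18
eef_pos: [0.3484, 0.2829, 0.2316]
tcp_rot: [0.679, 0.734, 0.001, 0.0]
contact_force: [0.9, 0.0, 0.1]
opening: 0.699
finger_force: 0.0
```

```bash
python3 -c "
from h import *
go((.461,.0625,.16,-.08));print(telemetry.get_state())"
```

```text
row [-22.85, 9.51, 7.17] [0.1, -0.0, 9.0]
{'time': 1.1833, 'qpos': array([ 4.55328963e-01, -2.35459692e-01,  2.10859340e+00, -4.78989328e-05,
        1.26731168e+00,  3.77993513e-01]), 'dq': array([-1.13718377, -0.31926158,  0.25433329, -0.00155658,  0.04989774,
        0.36669473]), 'joint_efforts': array([  5.23650214, -19.27406788, -28.78519714,   0.04245003,
         0.12530074,  -0.1822234 ]), 'eef_pos': array([0.34841392, 0.28293252, 0.23164767]), 'tcp_rot': array([6.79237464e-01, 7.33918346e-01, 5.26836590e-04, 2.28081673e-04]), 'contact_force': array([0.89992525, 0.03057469, 0.14165544]), 'wrist_torque': array([ 0.03540551, -0.051469  ,  0.01875167]), 'finger_force': 0.0, 'opening': 0.6985337509455101}
```

Request:
arm_command(
  series=[-22.5,9.4,7.1,0,0,8,0.3,-22.5,9.4,7.1,0,0,8,0.3,-22.5,9.4,7.1,0,0,8,0.3,-22.5,9.4,7.1,0,0,8,0.3,-22.5,9.4,7.1,0,0,8,0.3,-22.5,9.4,7.1,0,0,8,0.3,-22.5,9.4,7.1,0,0,8,0.3,-22.5,9.4,7.1,0,0,8,0.3,-22.5,9.4,7.1,0,0,8,0.3,-22.5,9.4,7.1,0,0,8,0.3],
)

```text
time: 2.02
eef_pos: [0.4601, 0.0692, 0.1607]
tcp_rot: [0.726, 0.687, 0.0, 0.0]
contact_force: [-1.0, 0.3, 0.2]
opening: 0.701
finger_force: 0.0
```

```bash
python3 -c "
from h import *
go((.461,.0625,.16,-.08));s,d=snap('wrist','w1.png')
print(telemetry.get_state()['eef_pos'],proj(d,(.461,.0625,.09),s))"
```

```text
row [-0.67, 0.12, 0.07] [0.0, -0.0, 1.4]
[0.46011569 0.06947785 0.1608391 ] (np.float64(322.83480306864436), np.float64(270.59034411201657))
```

View pics/w1.png

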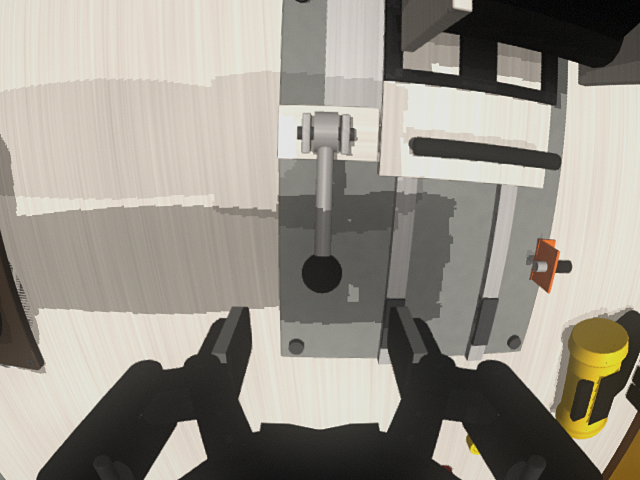

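Wrist view: the ball is at (322,273) against a predicted (323,271), so the fit is good. Handle is at (411,146)–(559,161). I'll descend and grip the ball.

Request:
arm_command(
  series=[-0.7,0.1,3,0,0,1.4,0.3,-0.7,0.1,6,0,0,1.4,0.3,-0.7,0.1,9.5,0,0,1.4,0.3,-0.7,0.1,9.5,0,0,1.4,0.3,-0.7,0.1,9.5,0,0,1.4,1,-0.7,0.1,9.5,0,0,1.4,1,-0.7,0.1,9.5,0,0,1.4,1,-0.7,0.1,9.5,0,0,1.4,1,-0.7,0.1,9.5,0,0,1.4,1,-0.7,0.1,9.5,0,0,1.4,1],
  force=20,
)

```text
time: 2.9
eef_pos: [0.4612, 0.0615, 0.0665]
tcp_rot: [0.735, 0.678, 0.001, 0.0]
contact_force: [-2.5, 1.3, 0.8]
opening: 0.273
finger_force: 19.5
```

```bash
python3 -c "
from h import *
s=telemetry.get_state();print(s['eef_pos'],s['opening'],s['finger_force'],s['contact_force'])
# arc
for a in np.linspace(0,1.56,9)[1:]:
    A=.14+a;dy=.085*(np.cos(.14)-np.cos(A));dz=.085*(np.sin(A)-np.sin(.14));print(round(dy*100,1),round(-dz*100,1))"
```

```text
[0.46123908 0.06148988 0.0664668 ] 0.2731750489238156 19.543490409851074 [-2.51653314  1.25163655  0.83128319]
0.4 -1.6
1.1 -3.1
2.1 -4.5
3.3 -5.6
4.7 -6.4
6.2 -7.0
7.9 -7.3
9.5 -7.2
```

Request:
arm_command(
  series=[0.4,0,-1.6,0,0,0,1,1.1,0,-3.1,0,0,0,1,2.1,0,-4.5,0,0,0,1,3.3,0,-5.6,0,0,0,1,4.7,0,-6.4,0,0,0,1,6.2,0,-7.0,0,0,0,1,7.9,0,-7.3,0,0,0,1,9.6,0,-7.2,0,0,0,1,9.6,0,-7.2,0,0,0,1,9.6,0,-7.2,0,0,0,1],
)

```text
time: 3.73
eef_pos: [0.4693, 0.1581, 0.1392]
tcp_rot: [0.735, 0.678, 0.001, -0.0]
contact_force: [-5.2, 1.0, 6.9]
opening: 0.277
finger_force: 21.0
```

Request:
arm_command(
  series=[0,0,0,0,0,0,1,0,0,0,0,0,0,1,0,0,0,0,0,0,0.4,0,0,0,0,0,0,0.4,0,0,0,0,0,0,0.4,0,0,-3,0,0,0,0.4,0,0,-6,0,0,0,0.4,0,0,-9,0,0,0,0.4,0,0,-9,0,0,0,0.4,0,0,-9,0,0,0,0.4],
)

```text
time: 4.57
eef_pos: [0.4704, 0.1568, 0.2298]
tcp_rot: [0.735, 0.678, 0.002, 0.002]
contact_force: [0.2, 0.6, -0.4]
opening: 0.604
finger_force: 0.0
```

```bash
python3 - <<'E'
from h import *
p=(0.57717719,0.1267322,-0.08020685)
s,d=snap('wrist','w2.png');print(s['eef_pos'],s['contact_force'])
T=telemetry.get_state()
c,n=np.cos(p[2]),np.sin(p[2])
for a in (1.55,1.2):
    q=(-.11,.01-.085*np.cos(.14+a),.078+.085*np.sin(.14+a));w=(p[0]+c*q[0]-n*q[1],p[1]+n*q[0]+c*q[1],q[2]);print(w,proj(d,w,s))
E
```

```text
[0.47042992 0.15681813 0.22978343] [ 0.19292735  0.58859401 -0.37498732]
(np.float64(0.4691419203718944), np.float64(0.1555891850835883), np.float64(0.16239681034300008)) (np.float64(318.2863290699488), np.float64(264.6413205754677))
(np.float64(0.4667741623024694), np.float64(0.12613186917558444), np.float64(0.16074618604410215)) (np.float64(318.37531480485825), np.float64(306.3421296192004))
```

View pics/w2.png

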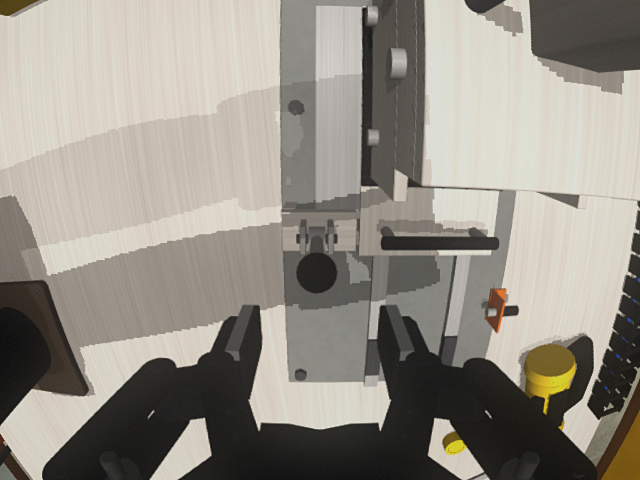

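Lever is up: ball at (316,272), about 1.5 rad. Handle ends are at (382,242) and (497,243).

```bash
python3 - <<'E'
from h import *
s=telemetry.get_state();d=vision.read_camera('wrist')
a=atz(d,(383,243),.075,s);b=atz(d,(496,243),.075,s);print(a,b,(a+b)/2)
go((.577,-.03,.2,-1.65))
E
```

```text
[0.52083612 0.13651569 0.075     ] [0.6268575  0.12798484 0.075     ] [0.57384681 0.13225027 0.075     ]
row [-17.72, 12.34, 2.63] [-0.0, 0.1, 89.9]
```

Request:
arm_command(
  series=[-4.2,0,0,0,0,0,0.5,-8.4,0,0,0,0,0,0.5,-17.7,12.3,2.6,0,0,90,0.5,-17.7,12.3,2.6,0,0,90,0.5,-17.7,12.3,2.6,0,0,90,0.5,-17.7,12.3,2.6,0,0,90,0.5,-17.7,12.3,2.6,0,0,90,0.5,-17.7,12.3,2.6,0,0,90,0.5,-17.7,12.3,2.6,0,0,90,0.5,-17.7,12.3,2.6,0,0,90,0.5],
)

```text
time: 5.5
eef_pos: [0.5759, -0.0297, 0.1983]
tcp_rot: [0.971, 0.239, -0.002, -0.001]
contact_force: [-0.3, -0.6, -0.0]
opening: 0.501
finger_force: 0.0
```

Request:
arm_command(
  series=[0,0,0,0,0,33,0.5,0,0,0,0,0,33,0.5,0,0,0,0,0,33,0.5,0,0,0,0,0,33,0.5,0,0,0,0,0,33,0.5,0,0,0,0,0,33,0.5,0,0,0,0,0,33,0.5],
)

```text
time: 6.08
eef_pos: [0.5761, -0.0294, 0.1994]
tcp_rot: [0.999, -0.042, -0.002, -0.0]
contact_force: [-0.3, -0.0, -0.6]
opening: 0.504
finger_force: 0.0
```

```bash
python3 - <<'E'
from h import *
s=telemetry.get_state();print(s['eef_pos'],s['opening'],s['qpos'])
go((.575,-.03,.12,-1.65),(.575,.1325,.12,-1.65),(.575,.1325,.052,-1.65))
E
```

```text
[ 0.57612719 -0.02937197  0.19938349] 0.504421622124093 [-2.26740242e-01  1.02043331e-01  1.85033914e+00 -2.32988294e-05
  1.19239817e+00  1.42829694e+00]
row [-0.08, 0.08, 7.94] [-0.0, 0.2, -0.3]
row [-1.45, -16.12, 7.95] [-0.0, 0.2, -0.3]
row [-1.43, -16.11, 14.75] [-0.0, 0.2, -0.3]
```

Request:
arm_command(
  series=[-0.7,-4,6,0,0,0,0.5,-1.0,-8,7.9,0,0,0,0.5,-1.4,-12,7.9,0,0,0,0.5,-1.4,-16.1,7.9,0,0,0,0.5,-1.4,-16.1,7.9,0,0,0,0.5,-1.4,-16.1,11,0,0,0,0.5,-1.4,-16.1,14.6,0,0,0,0.5,-1.4,-16.1,14.6,0,0,0,0.5,-1.4,-16.1,14.6,0,0,0,1,-1.4,-16.1,14.6,0,0,0,1],
)

```text
time: 6.92
eef_pos: [0.5775, 0.1319, 0.0562]
tcp_rot: [0.999, -0.043, 0.0, -0.0]
contact_force: [-0.2, 0.1, 0.3]
opening: 0.23
finger_force: 0.0
```

Request:
arm_command(
  series=[0,0,0,0,0,0,1,0,0,0,0,0,0,1,0,0,0,0,0,0,1,0,0,0,0,0,0,1,0,1,0,0,0,0,1,0,2,0,0,0,0,1],
  force=50,
)

```text
time: 7.42
eef_pos: [0.5768, 0.1131, 0.0574]
tcp_rot: [0.999, -0.043, 0.002, -0.001]
contact_force: [1.7, 3.7, 4.3]
opening: 0.118
finger_force: 49.6
```

```bash
python3 - <<'E'
from h import *
s=telemetry.get_state();print(s['eef_pos'],s['opening'],s['contact_force'])
E
```

```text
[0.57683385 0.11310536 0.05741462] 0.11790251968468744 [1.74278735 3.67831525 4.31702062]
```

Request:
arm_command(
  series=[0,2.2,0,0,0,0,1,0,4.4,0,0,0,0,1,0,6.6,0,0,0,0,1,0,8.8,0,0,0,0,1,0,11,0,0,0,0,1,0,13.2,0,0,0,0,1,0,15.4,0,0,0,0,1,0,17.4,0,0,0,0,1,0,19,0,0,0,0,1,0,20,0,0,0,0,1],
)

```text
time: 8.25
eef_pos: [0.5601, -0.0875, 0.0573]
tcp_rot: [0.999, -0.045, 0.003, -0.002]
contact_force: [12.9, 36.2, 11.7]
opening: 0.119
finger_force: 52.3
```

Request:
arm_command(
  series=[0,0,0,0,0,0,1,0,0.1,0,0,0,0,1,0,0.1,0,0,0,0,1],
)

```text
time: 8.5
eef_pos: [0.5602, -0.0872, 0.0574]
tcp_rot: [0.999, -0.044, 0.003, -0.001]
contact_force: [4.4, 6.8, 4.7]
opening: 0.12
finger_force: 50.8
```

```bash
python3 - <<'E'
from h import *
s=telemetry.get_state();print(s['eef_pos'],s['opening'],s['contact_force'],np.hypot(*(s['eef_pos'][:2]-[.5775,.1319])))
E
```

```text
[ 0.56019189 -0.08718625  0.05741468] 0.11960404326297056 [4.36790154 6.84529066 4.67319033] 0.21976886801810971
```

Request:
arm_command(
  series=[0,-0.1,0,0,0,0,0.4,0,-0.1,0,0,0,0,0.4,0,-0.1,0,0,0,0,0.4,0,-0.1,-4,0,0,0,0.4,0,-0.1,-8,0,0,0,0.4,0,-0.1,-12,0,0,0,0.4,0,-0.1,-16,0,0,0,0.4,0,-0.1,-16,0,0,0,0.4,0,-0.1,-16,0,0,0,0.4],
)

```text
time: 9.25
eef_pos: [0.5593, -0.088, 0.2187]
tcp_rot: [0.999, -0.043, 0.003, 0.001]
contact_force: [-0.3, -0.1, -0.7]
opening: 0.599
finger_force: 0.0
```

```bash
python3 - <<'E'
from h import *
import pickle
s,d=snap('wrist','w3.png');pickle.dump((s,d),open('w3.pkl','wb'));print(s['eef_pos'],s['opening'])
E
```

```text
[ 0.55927153 -0.0880228   0.21871616] 0.5994813328668327
```

View pics/w3.png

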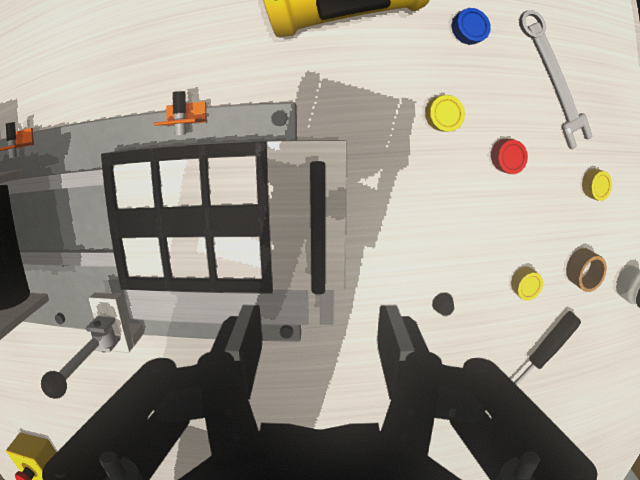

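Wrist view: six light wells, with the near column at (233,181) and (239,257), the middle at (181,184) and (190,257), and the far at (136,185) and (144,256). Yellow caps are at (446,112), (598,184) and (528,285).

```bash
cat > wells.py <<'E'
from caps import *
import pickle
from scipy.optimize import least_squares
s,d=pickle.load(open('w3.pkl','rb'))
# dark nest outer corners & white floor blobs
g=cv2.cvtColor(d['color'],cv2.COLOR_BGR2GRAY)[140:300,95:275]
m=(g>110).astype(np.uint8);n,l,st,c=cv2.connectedComponentsWithStats(m,connectivity=4)
obs=[]
for i in range(1,n):
    if 900<st[i,4]<3500:
        uv=c[i]+[95,140];obs.append(uv);print(uv,st[i,4],atz(d,uv,.040,s))
for h in (.035,.04,.045):
    ws=np.array([atz(d,u,h,s) for u in obs])
    print(h,ws.mean(0))
_,t=snap('top','top2.png')
for p in yel(t): print('top cap',atz(t,p[0],.017))
for p in yel(d,amin=300,amax=2000): print('w cap',p,atz(d,p[0],.017,s))
E
python3 wells.py
```

```text
[232.49562555 180.20341207] 2286 [ 0.60054139 -0.01575854  0.04      ]
[180.35034927 182.34390113] 1861 [0.60464581 0.03389523 0.04      ]
[133.57794902 185.11973918] 1687 [0.60865959 0.08325627 0.04      ]
[100.94050104 214.34864301] 958 [0.58507319 0.12840581 0.04      ]
[142.93093728 256.51303735] 1419 [0.53692635 0.08920894 0.04      ]
[187.95917045 256.67141931] 1543 [0.5328542  0.03979357 0.04      ]
[237.6494406 257.0106553] 1877 [ 0.52846889 -0.00984145  0.04      ]
[186.57792208 295.32931354] 1078 [0.49211828 0.05051809 0.04      ]
0.035 [0.55993077 0.05219845 0.035     ]
0.04 [0.56116096 0.04993474 0.04      ]
0.045 [0.56239116 0.04767103 0.045     ]
top cap [ 0.64563126 -0.21623178  0.017     ]
top cap [ 0.56958463 -0.41475809  0.017     ]
top cap [ 0.45568076 -0.32141124  0.017     ]
w cap (array([291.14441592,  15.04749679]), np.int32(1558)) [ 0.74806092 -0.08000949  0.017     ]
w cap (array([407.15457413,   3.84858044]), np.int32(317)) [ 0.75423684 -0.18821102  0.017     ]
w cap (array([444.85752212, 112.82212389]), np.int32(1130)) [ 0.64656592 -0.21575128  0.017     ]
w cap (array([597.18732394, 184.0943662 ]), np.int32(710)) [ 0.57182743 -0.41120022  0.017     ]
w cap (array([528.59118541, 283.7781155 ]), np.int32(658)) [ 0.4584798  -0.32146134  0.017     ]
w cap (array([ 30.18665667, 453.19265367]), np.int32(1334)) [0.13941561 0.52765726 0.017     ]
```

```bash
python3 - <<'E'
from h import *
go((.457,-.322,.12,-.08))
E
```

```text
row [-7.91, 24.27, 9.41] [-0.1, 0.1, -90.4]
```

Request:
arm_command(
  series=[-7.9,24.3,0,0,0,-90,0.35,-7.9,24.3,0,0,0,-90,0.35,-7.9,24.3,0,0,0,-90,0.35,-7.9,24.3,0,0,0,-90,0.35,-7.9,24.3,9.4,0,0,-90,0.35,-7.9,24.3,9.4,0,0,-90,0.35,-7.9,24.3,9.4,0,0,-90,0.35,-7.9,24.3,9.4,0,0,-90,0.35,-7.9,24.3,9.4,0,0,-90,0.35,-7.9,24.3,9.4,0,0,-90,0.35],
)

```text
time: 10.18
eef_pos: [0.4553, -0.3215, 0.1164]
tcp_rot: [0.846, 0.532, -0.001, -0.004]
contact_force: [-0.5, 0.2, 0.1]
opening: 0.649
finger_force: 0.0
```

Request:
arm_command(
  series=[0,0,0,0,0,-19,0.35,0,0,0,0,0,-19,0.35,0,0,0,0,0,-19,0.35,0,0,0,0,0,-19,0.35,0,0,0,0,0,-19,0.35,0,0,0,0,0,-19,0.35],
)

```text
time: 10.68
eef_pos: [0.4576, -0.3217, 0.1198]
tcp_rot: [0.749, 0.663, -0.0, -0.001]
contact_force: [0.1, -0.2, 0.1]
opening: 0.651
finger_force: 0.0
```

```bash
cat > look.py <<'E'
from caps import *
import sys
s,d=snap('wrist',sys.argv[1]);print(s['eef_pos'],s['opening'],s['qpos'].round(2))
for p in yel(d,amin=500,amax=20000): print(p,atz(d,p[0],.0175,s))
E
python3 look.py w4.png; python3 -c "
from h import *
go((.457,-.322,.12,-.08))"
```

```text
[ 0.45755906 -0.32169196  0.11979924] 0.6506845779674676 [-0.79  0.16  1.95 -0.    1.04 -0.67]
(array([552.9148688 ,  82.55510204]), np.int32(1715)) [ 0.64213134 -0.21763569  0.0175    ]
(array([318.93982545, 243.8392283 ]), np.int32(2177)) [ 0.45619833 -0.32117715  0.0175    ]
(array([467.18925999, 332.7524558 ]), np.int32(1527)) [ 0.56734468 -0.4119087   0.0175    ]
row [-0.02, -0.08, 0.02] [-0.1, -0.1, -2.4]
```

Request:
arm_command(
  series=[0,-0.1,4,0,0,-2.4,0.35,0,-0.1,8,0,0,-2.4,0.35,0,-0.1,11.2,0,0,-2.4,0.35,0,-0.1,11.2,0,0,-2.4,0.35,0,-0.1,11.2,0,0,-2.4,1,0,-0.1,11.2,0,0,-2.4,1,0,-0.1,11.2,0,0,-2.4,1,0,-0.1,11.2,0,0,-2.4,1,0,-0.1,11.2,0,0,-2.4,1,0,-0.1,11.2,0,0,-2.4,1],
  force=40,
)

```text
time: 11.57
eef_pos: [0.4581, -0.3229, 0.0108]
tcp_rot: [0.734, 0.679, 0.0, 0.001]
contact_force: [-0.5, -1.3, -0.3]
opening: 0.394
finger_force: 39.8
```

Request:
arm_command(
  series=[0,0,-2,0,0,0,1,0,0,-6,0,0,0,1,0,0,-10,0,0,0,1,0,0,-11,0,0,0,1,0,0,-11,0,0,0,1,0,0,-11,0,0,0,1],
)

```text
time: 12.07
eef_pos: [0.4575, -0.3224, 0.12]
tcp_rot: [0.734, 0.679, 0.0, 0.001]
contact_force: [0.2, 0.5, -0.4]
opening: 0.393
finger_force: 39.9
```

```bash
python3 look.py w5.png;python3 -c "
from h import *
go((.5295,-.0105,.12,-.08))"
```

```text
[ 0.45752965 -0.32238313  0.11999338] 0.39291651795105415 [-0.8   0.15  1.95 -0.    1.04 -0.72]
(array([557.03828306,  92.63515081]), np.int32(1724)) [ 0.64159582 -0.21793826  0.0175    ]
(array([319.1876717 , 319.73712225]), np.int32(5824)) [ 0.45189105 -0.38276506  0.0175    ]
(array([461.58147397, 336.29817444]), np.int32(1479)) [ 0.56711806 -0.41134505  0.0175    ]
row [31.58, 4.83, -0.15] [-0.1, -0.1, 0.1]
```

View pics/w5.png

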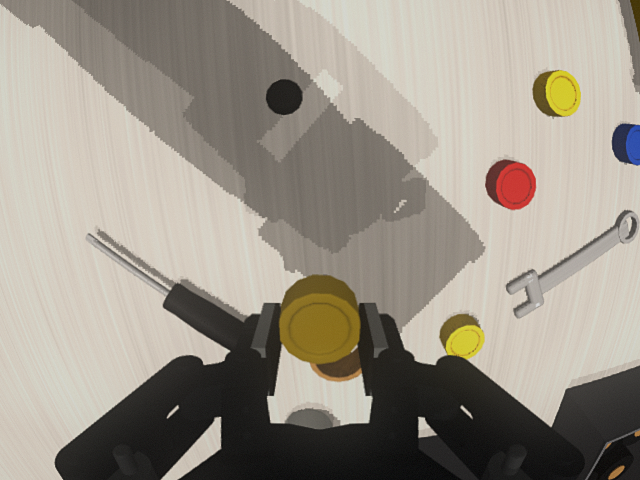

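Cap is held level, centred at (320,327) between the pads. I'll carry it toward the near column, stopping short to view the wells.

Request:
arm_command(
  series=[6,1,-2,0,0,0,1,10,2,-2,0,0,0,1,14,3,-2,0,0,0,1,18,4,-2,0,0,0,1,22,4.8,-2,0,0,0,1,26,4.8,-2,0,0,0,1,27.5,4.8,-2,0,0,0,1,27.5,4.8,-2,0,0,0,1,27.5,4.8,-2,0,0,0,1,27.5,4.8,-2,0,0,0,1],
)

```text
time: 12.95
eef_pos: [0.5255, -0.0516, 0.1373]
tcp_rot: [0.734, 0.679, -0.001, -0.001]
contact_force: [-1.4, -0.3, 0.2]
opening: 0.399
finger_force: 39.9
```

```bash
python3 - <<'E'
from h import *
import pickle
s,d=snap('wrist','w6.png');pickle.dump((s,d),open('w6.pkl','wb'));print(s['eef_pos'],s['opening'],s['finger_force'])
go((.5295,-.0105,.12,-.08))
E
```

```text
[ 0.52551521 -0.05160229  0.13726351] 0.399197872031015 39.9247545003891
row [4.19, 0.05, 1.78] [-0.2, -0.0, 0.1]
```

View pics/w6.png

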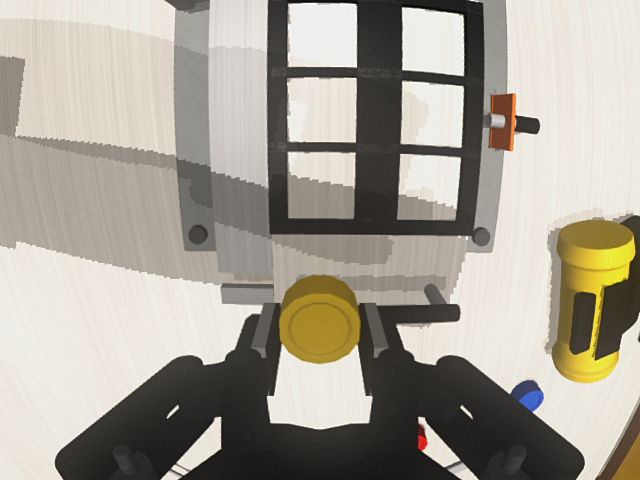

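The well corners are clear: near-left floor (288,155)–(355,219), near-right (400,156)–(459,219). The held cap is at (320,327).

```bash
python3 - <<'E'
from h import *
import pickle
s,d=pickle.load(open('w6.pkl','rb'));s3,d3=pickle.load(open('w3.pkl','rb'))
W={'nl':[(288,154),(356,155),(355,219),(287,219)],'nr':[(402,155),(461,158),(456,220),(398,218)],'ml':[(289,79),(357,80),(356,142),(289,142)],'mr':[(402,81),(465,85),(462,150),(402,147)]}
w3={'nl':(237.6,257),'nr':(232.5,180.2),'ml':(188,256.7),'mr':(180.4,182.3)}
for k,c in W.items():
    pts=np.array([atz(d,u,.039,s) for u in c]);print(k,pts.mean(0).round(4),np.linalg.norm(np.diff(pts,axis=0),axis=1).round(4),'tri',tri([ray(d,np.mean(c,0),s),ray(d3,w3[k],s3)]).round(4))
p=np.array(s['eef_pos']);c=atz(d,(320,327),p[2]+.0092,s);print('cap top',c,'rel tcp tool',R.from_quat(s['tcp_rot']).inv().apply(c-p))
E
```

```text
nl [ 0.5288 -0.0109  0.039 ] [0.0439 0.0429 0.0456] tri [ 0.5289 -0.0102  0.0415]
nr [ 0.6018 -0.0161  0.039 ] [0.0416 0.0435 0.0423] tri [ 0.6007 -0.0157  0.0402]
ml [0.5334 0.039  0.039 ] [0.043  0.0404 0.043 ] tri [0.5335 0.0387 0.0423]
mr [0.6058 0.0327 0.039 ] [0.0436 0.0445 0.0422] tri [0.6046 0.0328 0.0416]
cap top [ 0.52495212 -0.05042975  0.14646351] rel tcp tool [ 0.00112877 -0.00068614 -0.00919712]
```

```bash
python3 - <<'E'
from h import *
go((.5295,-.0108,.0505,-.08))
E
```

```text
row [4.16, 0.07, 8.73] [-0.2, -0.0, 0.1]
```

Request:
arm_command(
  series=[3,0.1,0,0,0,0,1,4.2,0.1,1,0,0,0,1,4.2,0.1,4,0,0,0,1,4.2,0.1,6,0,0,0,1,4.2,0.1,7.5,0,0,0,1,4.2,0.1,8.3,0,0,0,1,4.2,0.1,8.6,0,0,0,1,4.2,0.1,8.6,0,0,0,1,4.2,0.1,8.6,0,0,0,1],
)

```text
time: 13.75
eef_pos: [0.5315, -0.0106, 0.0539]
tcp_rot: [0.734, 0.679, 0.0, 0.0]
contact_force: [-0.6, 0.2, 0.8]
opening: 0.399
finger_force: 39.9
```

```bash
python3 - <<'E'
from h import *
s=telemetry.get_state();print(s['eef_pos'],s['contact_force'],s['finger_force']);go((.5295,-.0108,.0505,-.08))
E
```

```text
[ 0.53152846 -0.0105596   0.05389249] [-0.62850646  0.20195148  0.75192253] 39.92833971977234
row [-0.04, -0.2, 0.34] [0.1, 0.0, 0.1]
```

Request:
arm_command(
  series=[0,-0.2,0,0,0,0,1,0,-0.2,0.2,0,0,0,1,0,-0.2,0.4,0,0,0,1,0,-0.2,0.4,0,0,0,1,0,-0.2,0.4,0,0,0,1],
)

```text
time: 14.17
eef_pos: [0.5291, -0.0099, 0.0496]
tcp_rot: [0.734, 0.679, 0.0, 0.0]
contact_force: [0.0, 0.8, -0.3]
opening: 0.396
finger_force: 40.0
```

Request:
arm_command(
  series=[0,0,0,0,0,0,0.4,0,0,0,0,0,0,0.4,0,0,0,0,0,0,0.4,0,0,-2,0,0,0,0.4,0,0,-5,0,0,0,0.4,-3,0,-8.7,0,0,0,0.4,-4.2,0,-8.7,0,0,0,0.4,-4.2,0,-8.7,0,0,0,0.4,-4.2,0,-8.7,0,0,0,0.4],
)

```text
time: 14.92
eef_pos: [0.5257, -0.0521, 0.1367]
tcp_rot: [0.735, 0.678, 0.0, 0.0]
contact_force: [-0.0, 0.1, -0.4]
opening: 0.604
finger_force: 0.0
```

```bash
cat > chk.py <<'E'
from caps import *
import sys
s,d=snap('wrist',sys.argv[1]);print(s['eef_pos'],s['opening'])
for p in yel(d,amin=500,amax=20000): print(p,atz(d,p[0],.058,s).round(4),atz(d,p[0],.0175,s).round(4))
E
python3 chk.py w7.png; python3 -c "
from h import *
go((.648,-.217,.12,-.08),(.648,-.217,.0075,-.08))
_,t=snap('top','t3.png')
from caps import yel
for p in yel(t): print('top',atz(t,p[0],.017),atz(t,p[0],.056))"
```

```text
[ 0.52574708 -0.05211934  0.13671131] 0.6036674227730691
(array([319.02422018, 189.60477064]), np.int32(2725)) [ 0.5281 -0.0096  0.058 ] [ 0.5275 -0.0168  0.0175]
(array([588.54064023, 287.87933079]), np.int32(7591)) [ 0.7403 -0.0987  0.058 ] [ 0.7786 -0.1222  0.0175]
row [-15.54, 13.57, 1.52] [-0.1, -0.0, 0.1]
row [-15.55, 13.59, 12.77] [-0.1, -0.0, 0.1]
top [ 0.64563126 -0.21623178  0.017     ] [ 0.63664468 -0.21282997  0.056     ]
top [ 0.56965843 -0.41500066  0.017     ] [ 0.56268577 -0.40632978  0.056     ]
```

View pics/w7.png

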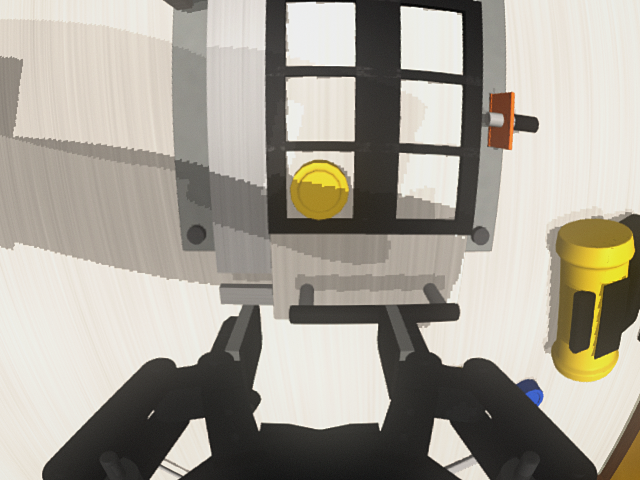

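Cap 1 is seated and centred in the near-left well at (319,190). Next is the cap at (0.647,-0.2165).

Request:
arm_command(
  series=[-15.5,13.5,0,0,0,0,0.4,-15.5,13.5,0,0,0,0,0.4,-15.5,13.5,0,0,0,0,0.4,-15.5,13.5,0,0,0,0,0.4,-15.5,13.5,0,0,0,0,0.4,-15.5,13.5,0,0,0,0,0.4,-15.5,13.5,1.5,0,0,0,0.4,-15.5,13.5,1.5,0,0,0,0.4,-15.5,13.5,1.5,0,0,0,0.4,-15.5,13.5,1.5,0,0,0,0.4],
)

```text
time: 15.85
eef_pos: [0.6471, -0.2148, 0.12]
tcp_rot: [0.734, 0.68, -0.0, -0.001]
contact_force: [-1.3, -0.6, -0.2]
opening: 0.597
finger_force: 0.0
```

```bash
python3 look.py w8.png;python3 -c "
from h import *
go((.647,-.2168,.0085,-.08))"
```

```text
[ 0.64709466 -0.21478891  0.12001988] 0.5974304964974452 [-0.47  0.4   1.64  0.    1.1  -0.39]
(array([495.48764349, 110.87125319]), np.int32(12544)) [ 0.77531038 -0.12646703  0.0175    ]
(array([320.67644363, 245.31805683]), np.int32(2182)) [ 0.64676519 -0.21557984  0.0175    ]
(array([626.40590406, 463.19557196]), np.int32(813)) [ 1.10711482 -0.61888213  0.0175    ]
row [-0.17, -0.04, 11.25] [-0.1, -0.0, 0.2]
```

Request:
arm_command(
  series=[-0.1,0,4,0,0,0,0.4,-0.1,0,8,0,0,0,0.4,-0.1,0,11.3,0,0,0,0.4,-0.1,0,11.3,0,0,0,0.4,-0.1,0,11.3,0,0,0,1,-0.1,0,11.3,0,0,0,1,-0.1,0,11.3,0,0,0,1,-0.1,0,11.3,0,0,0,1,-0.1,0,11.3,0,0,0,1,-0.1,0,11.3,0,0,0,1],
)

```text
time: 16.73
eef_pos: [0.649, -0.2182, 0.0101]
tcp_rot: [0.734, 0.679, 0.0, 0.001]
contact_force: [-0.7, -0.2, -1.0]
opening: 0.4
finger_force: 39.8
```

Request:
arm_command(
  series=[0,0,-2,0,0,0,1,0,0,-6,0,0,0,1,0,0,-10,0,0,0,1,0,0,-13,0,0,0,1,0,0,-13,0,0,0,1,0,0,-13,0,0,0,1],
)

```text
time: 17.23
eef_pos: [0.6499, -0.2187, 0.1425]
tcp_rot: [0.734, 0.679, 0.001, 0.003]
contact_force: [-0.4, 0.1, -0.2]
opening: 0.396
finger_force: 39.9
```

```bash
python3 look.py w9.png;python3 -c "
from h import *
go((.6008,-.057,.14,-.08))"
```

```text
[ 0.6498687  -0.21869878  0.1425092 ] 0.3961320309774218 [-0.47  0.38  1.62 -0.    1.13 -0.39]
(array([477.48389445, 104.21474067]), np.int32(10990)) [ 0.77560245 -0.12588671  0.0175    ]
(array([319.23405332, 321.3076274 ]), np.int32(5926)) [ 0.64378349 -0.29404506  0.0175    ]
(array([625.17105263, 456.85371517]), np.int32(1292)) [ 1.14493625 -0.6543178   0.0175    ]
row [15.67, -5.99, -0.08] [0.1, 0.0, 0.1]
```

Request:
arm_command(
  series=[4,-2,0,0,0,0,1,8,-4,0,0,0,0,1,12,-6,0,0,0,0,1,16,-6,0,0,0,0,1,19,-6,0,0,0,0,1,19.8,-6,0,0,0,0,1,19.8,-6,0,0,0,0,1,19.8,-6,2,0,0,0,1,19.8,-6,4,0,0,0,1,19.8,-6,4,0,0,0,1],
)

```text
time: 18.12
eef_pos: [0.6, -0.0164, 0.0925]
tcp_rot: [0.735, 0.679, -0.003, -0.004]
contact_force: [-0.5, -0.4, -2.1]
opening: 0.393
finger_force: 40.0
```

```bash
python3 -c "
from h import *
go((.601,-.0148,.065,-.08),(.601,-.0148,.05,-.08));print(telemetry.get_state()['finger_force'])"
```

```text
row [0.17, 0.12, 2.75] [-0.6, -0.0, 0.0]
row [0.17, 0.13, 4.25] [-0.6, -0.0, 0.0]
40.04007339477539
```

Request:
arm_command(
  series=[0.2,0.1,1,0,0,0,1,0.2,0.1,2.7,0,0,0,1,0.2,0.1,2.7,0,0,0,1,0.2,0.1,2.7,0,0,0,1,0.2,0.1,2.7,0,0,0,1],
)

```text
time: 18.53
eef_pos: [0.6055, -0.0144, 0.0721]
tcp_rot: [0.734, 0.679, 0.0, 0.0]
contact_force: [-0.8, -0.4, -0.2]
opening: 0.395
finger_force: 40.0
```

```bash
python3 -c "
from h import *
go((.601,-.0148,.05,-.08));print(telemetry.get_state()['contact_force'])"
```

```text
row [-0.08, -0.45, 2.21] [0.1, 0.0, 0.1]
[-0.77129774 -0.4495811  -0.16337718]
```

Request:
arm_command(
  series=[-0.1,-0.4,0.4,0,0,0,1,-0.1,-0.4,1,0,0,0,1,-0.1,-0.4,1,0,0,0,1,-0.1,-0.4,1,0,0,0,1,-0.1,-0.4,1,0,0,0,1],
)

```text
time: 18.95
eef_pos: [0.6008, -0.0144, 0.0614]
tcp_rot: [0.734, 0.679, 0.0, 0.0]
contact_force: [-0.2, 0.1, 0.5]
opening: 0.398
finger_force: 40.0
```

```bash
python3 -c "
from h import *
go((.601,-.0148,.05,-.08));print(telemetry.get_state()['contact_force'])"
```

```text
row [-0.03, 0.02, 1.14] [0.0, 0.0, 0.1]
[-0.1713603   0.0852275   0.51545053]
```

Request:
arm_command(
  series=[0,0,0.4,0,0,0,1,0,0,0.8,0,0,0,1,0,0,1.1,0,0,0,1,0,0,1.1,0,0,0,1,0,0,1.1,0,0,0,1],
)

```text
time: 19.37
eef_pos: [0.6005, -0.0144, 0.0498]
tcp_rot: [0.734, 0.679, -0.0, -0.0]
contact_force: [-0.5, -0.3, -0.7]
opening: 0.398
finger_force: 40.0
```

Request:
arm_command(
  series=[0,0,0,0,0,0,0.4,0,0,0,0,0,0,0.4,0,0,0,0,0,0,0.4,0,0,-2,0,0,0,0.4,0,0,-5,0,0,0,0.4,-3,0,-8.7,0,0,0,0.4,-4.2,0,-8.7,0,0,0,0.4,-4.2,0,-8.7,0,0,0,0.4,-4.2,0,-8.7,0,0,0,0.4],
)

```text
time: 20.12
eef_pos: [0.5978, -0.0568, 0.138]
tcp_rot: [0.735, 0.678, 0.001, 0.0]
contact_force: [0.0, 0.4, -0.2]
opening: 0.603
finger_force: 0.0
```

```bash
python3 chk.py w10.png; python3 -c "
from h import *
go((.5705,-.416,.12,-.08))
_,t=snap('top','t4.png')
from caps import yel
for p in yel(t): print('top',atz(t,p[0],.017),atz(t,p[0],.056))"
```

```text
[ 0.59775384 -0.05684043  0.13803826] 0.6033494820832642
(array([318.15      , 189.18333333]), np.int32(2700)) [ 0.5996 -0.0142  0.058 ] [ 0.599  -0.0214  0.0175]
(array([207.16268487, 191.89836936]), np.int32(2637)) [ 0.5304 -0.0093  0.058 ] [ 0.5172 -0.0156  0.0175]
(array([527.54113172, 285.66428911]), np.int32(8412)) [ 0.749 -0.094  0.058] [ 0.7756 -0.1157  0.0175]
(array([627.36786469, 460.63742072]), np.int32(946)) [ 1.0172 -0.415   0.058 ] [ 1.0926 -0.4951  0.0175]
row [-36.09, 0.2, 1.64] [-0.1, -0.0, 0.1]
top [ 0.56959921 -0.41452916  0.017     ] [ 0.56262813 -0.40587078  0.056     ]
```

Request:
arm_command(
  series=[-4,0,0,0,0,0,0.4,-8,0,0,0,0,0,0.4,-12,0,0,0,0,0,0.4,-16,0,0,0,0,0,0.4,-20,0,0,0,0,0,0.4,-24,0,0,0,0,0,0.4,-28,0,0,0,0,0,0.4,-32,0.2,0,0,0,0,0.4,-35,0.2,1,0,0,0,0.4,-36,0.2,1.6,0,0,0,0.4],
)

```text
time: 21.05
eef_pos: [0.5703, -0.4186, 0.1191]
tcp_rot: [0.735, 0.678, -0.0, -0.001]
contact_force: [-0.6, 0.8, 0.3]
opening: 0.598
finger_force: 0.0
```

Request:
arm_command(
  series=[0,0,0,0,0,0,0.4,0,0,0,0,0,0,0.4,0,0,0,0,0,0,0.4],
)

```text
time: 21.3
eef_pos: [0.5717, -0.4131, 0.1203]
tcp_rot: [0.734, 0.68, 0.0, -0.001]
contact_force: [-0.1, 0.1, 0.9]
opening: 0.597
finger_force: 0.0
```

```bash
python3 look.py w11.png;python3 -c "
from h import *
go((.5705,-.416,.0085,-.08))"
```

```text
[ 0.57170434 -0.41305465  0.12034343] 0.5967421708713302 [-0.77  0.45  1.57  0.    1.12 -0.69]
(array([319.2974359 , 247.10675991]), np.int32(2145)) [ 0.57041937 -0.41512663  0.0175    ]
row [-0.31, -0.12, 11.25] [-0.0, -0.1, 0.2]
```

Request:
arm_command(
  series=[-0.3,-0.1,4,0,0,0,0.4,-0.3,-0.1,8,0,0,0,0.4,-0.3,-0.1,11.3,0,0,0,0.4,-0.3,-0.1,11.3,0,0,0,0.4,-0.3,-0.1,11.3,0,0,0,1,-0.3,-0.1,11.3,0,0,0,1,-0.3,-0.1,11.3,0,0,0,1,-0.3,-0.1,11.3,0,0,0,1,-0.3,-0.1,11.3,0,0,0,1,-0.3,-0.1,11.3,0,0,0,1],
)

```text
time: 22.18
eef_pos: [0.5709, -0.419, 0.0102]
tcp_rot: [0.734, 0.679, 0.0, 0.001]
contact_force: [0.2, -0.1, -0.2]
opening: 0.4
finger_force: 39.8
```

Request:
arm_command(
  series=[0,0,-2,0,0,0,1,0,0,-6,0,0,0,1,0,0,-10,0,0,0,1,0,0,-13,0,0,0,1,0,0,-13,0,0,0,1,0,0,-13,0,0,0,1],
)

```text
time: 22.68
eef_pos: [0.5716, -0.4198, 0.1427]
tcp_rot: [0.734, 0.679, 0.0, 0.004]
contact_force: [-0.7, 0.5, -1.6]
opening: 0.399
finger_force: 39.9
```

```bash
python3 look.py w12.png;python3 -c "
from h import *
go((.5345,.037,.14,-.08));print(telemetry.get_state()['finger_force'])"
```

```text
[ 0.57163354 -0.41981372  0.14273466] 0.3992649857866588 [-0.78  0.43  1.56  0.    1.15 -0.7 ]
(array([319.34266555, 322.08449288]), np.int32(5965)) [ 0.5654188 -0.4963771  0.0175   ]
row [45.14, -7.14, -0.11] [0.1, 0.1, 0.1]
39.935771226882935
```

Request:
arm_command(
  series=[4,-1,0,0,0,0,1,8,-2,0,0,0,0,1,12,-3,0,0,0,0,1,16,-4,0,0,0,0,1,20,-5,0,0,0,0,1,24,-6,0,0,0,0,1,28,-7,0,0,0,0,1,32,-7.1,0,0,0,0,1,36,-7.1,0,0,0,0,1,39,-7.1,0,0,0,0,1],
)

```text
time: 23.57
eef_pos: [0.5275, -0.0208, 0.1357]
tcp_rot: [0.734, 0.679, -0.001, -0.002]
contact_force: [0.3, -0.2, -1.2]
opening: 0.397
finger_force: 40.0
```

Request:
arm_command(
  series=[0,0,0,0,0,0,1,0,0,0,0,0,0,1,0,0,0,0,0,0,1,0,0,0,0,0,0,1],
)

```text
time: 23.9
eef_pos: [0.5293, -0.0248, 0.1372]
tcp_rot: [0.735, 0.679, -0.001, -0.001]
contact_force: [0.1, -0.1, -0.1]
opening: 0.394
finger_force: 40.0
```

```bash
python3 chk.py w13.png;python3 -c "
from h import *
go((.5335,.038,.062,-.08));print(telemetry.get_state()['finger_force'])"
```

```text
[ 0.52925912 -0.0247889   0.13722903] 0.39431070858526635
(array([425.92286822, 229.85155039]), np.int32(2580)) [ 0.5974 -0.0127  0.058 ] [ 0.6087 -0.0255  0.0175]
(array([317.4253003 , 231.36111111]), np.int32(2664)) [ 0.5283 -0.0085  0.058 ] [ 0.527  -0.0205  0.0175]
(array([580.97139286, 312.62352451]), np.int32(7201)) [ 0.741  -0.0937  0.058 ] [ 0.7786 -0.1213  0.0175]
(array([319.36460768, 321.9066778 ]), np.int32(5990)) [ 0.5243 -0.0732  0.058 ] [ 0.5224 -0.0971  0.0175]
row [6.31, -0.08, 7.55] [-0.1, -0.0, 0.0]
39.99581158161163
```

View pics/w13.png

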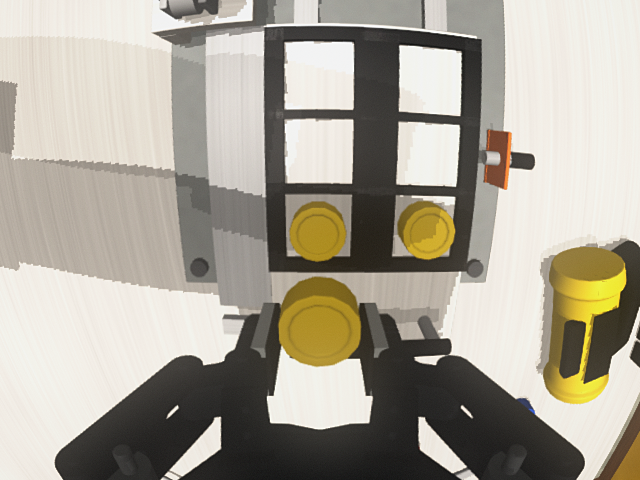

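Both placed caps are seated at (318,231) and (427,230), and the third is held at (319,325). Middle-left well centre is at about (320,151).

```bash
python3 - <<'E'
from h import *
s=telemetry.get_state();d=vision.read_camera('wrist')
print(atz(d,(319.5,151),.039,s),atz(d,(319.5,225),.039,s),atz(d,(319.4,330),s['eef_pos'][2]+.0095,s))
E
```

```text
[0.53358576 0.03936321 0.039     ] [ 0.52964063 -0.01008504  0.039     ] [ 0.52850283 -0.0250776   0.14698991]
```

Request:
arm_command(
  series=[3,0,0,0,0,0,1,6.3,0,0,0,0,0,1,6.3,-0.1,2,0,0,0,1,6.3,-0.1,5,0,0,0,1,6.3,-0.1,7.3,0,0,0,1,6.3,-0.1,7.3,0,0,0,1,6.3,-0.1,7.3,0,0,0,1,6.3,-0.1,7.3,0,0,0,1,6.3,-0.1,7.3,0,0,0,1],
)

```text
time: 24.75
eef_pos: [0.5355, 0.0382, 0.0674]
tcp_rot: [0.734, 0.679, 0.001, 0.001]
contact_force: [0.0, 0.3, 0.2]
opening: 0.399
finger_force: 40.0
```

```bash
python3 -c "
from h import *
go((.5335,.038,.05,-.08));print(telemetry.get_state()['contact_force'])"
```

```text
row [-0.04, -0.2, 1.74] [0.2, 0.0, 0.1]
[0.03698722 0.30059088 0.17180143]
```

Request:
arm_command(
  series=[0,-0.1,0.5,0,0,0,1,0,-0.1,0.5,0,0,0,1,0,-0.1,0.9,0,0,0,1,0,-0.1,1.3,0,0,0,1,0,-0.1,1.7,0,0,0,1,0,-0.1,1.7,0,0,0,1,0,-0.1,1.7,0,0,0,1],
)

```text
time: 25.33
eef_pos: [0.5325, 0.0391, 0.048]
tcp_rot: [0.734, 0.679, -0.0, -0.0]
contact_force: [-0.9, -0.4, -0.0]
opening: 0.398
finger_force: 40.0
```

Request:
arm_command(
  series=[0,0,0,0,0,0,0.4,0,0,0,0,0,0,0.4,0,0,0,0,0,0,0.4,0,0,-2,0,0,0,0.4,0,0,-5,0,0,0,0.4,-2,0,-8.7,0,0,0,0.4,-6,0,-10.7,0,0,0,0.4,-8,0,-10.7,0,0,0,0.4,-8,0,-10.7,0,0,0,0.4,-8,0,-10.7,0,0,0,0.4],
)

```text
time: 26.17
eef_pos: [0.5265, -0.0416, 0.1558]
tcp_rot: [0.735, 0.678, 0.0, 0.0]
contact_force: [-0.4, 0.4, 0.2]
opening: 0.6
finger_force: 0.0
```

```bash
python3 chk.py w14.png; python3 -c "
from h import *
_,t=snap('top','t5.png')
from caps import yel
for p in yel(t): print('top',atz(t,p[0],.056))
s=telemetry.get_state();print(s['qpos'].round(2));go((.5602,-.0872,.11,-1.65))"
```

```text
[ 0.5265212  -0.04158714  0.15575744] 0.6000327499880252
(array([318.5255382 , 127.28113128]), np.int32(2369)) [0.5316 0.0382 0.058 ] [0.5315 0.0378 0.0175]
(array([319.00043159, 199.8605956 ]), np.int32(2317)) [ 0.528  -0.0093  0.058 ] [ 0.5274 -0.0177  0.0175]
(array([422.03384615, 199.05186813]), np.int32(2275)) [ 0.5974 -0.0135  0.058 ] [ 0.6085 -0.0227  0.0175]
(array([575.09204529, 289.3067196 ]), np.int32(6801)) [ 0.7424 -0.0985  0.058 ] [ 0.7779 -0.122   0.0175]
(array([627.33527132, 467.40310078]), np.int32(516)) [ 0.9924 -0.4595  0.058 ] [ 1.0701 -0.5439  0.0175]
[-0.27  0.04  2.    0.    1.1  -0.19]
row [-4.43, 3.8, 4.43] [-0.1, 0.0, 90.1]
```

View pics/w14.png

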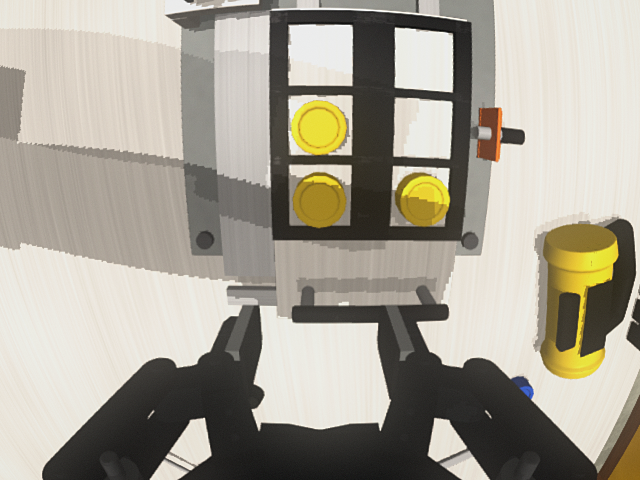

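All three blanks are seated: (319,127), (319,200), (422,199). Now I'll grip the handle and push home.

Request:
arm_command(
  series=[-4.4,3.8,2,0,0,90,0.5,-4.4,3.8,2,0,0,90,0.5,-4.4,3.8,2,0,0,90,0.5,-4.4,3.8,2,0,0,90,0.5,-4.4,3.8,2,0,0,90,0.5,-4.4,3.8,2,0,0,90,0.5,-4.4,3.8,2,0,0,90,0.5,-4.4,3.8,2,0,0,90,0.5,-4.4,3.8,2,0,0,90,0.5,-4.4,3.8,2,0,0,90,0.5],
)

```text
time: 27.1
eef_pos: [0.5604, -0.0859, 0.1339]
tcp_rot: [0.993, 0.119, -0.001, -0.001]
contact_force: [0.5, -0.4, -0.2]
opening: 0.503
finger_force: 0.0
```

Request:
arm_command(
  series=[0,0,0,0,0,19,0.5,0,0,0,0,0,19,0.5,0,0,0,0,0,19,0.5,0,0,0,0,0,19,0.5,0,0,0,0,0,19,0.5],
)

```text
time: 27.52
eef_pos: [0.5606, -0.0863, 0.1343]
tcp_rot: [0.999, -0.043, -0.001, -0.0]
contact_force: [-1.2, 0.6, -0.3]
opening: 0.501
finger_force: 0.0
```

```bash
python3 -c "
from h import *
go((.5602,-.0872,.056,-1.65))"
```

```text
row [-0.01, 0.09, 7.83] [-0.0, 0.1, -0.3]
```

Request:
arm_command(
  series=[0,0.1,4,0,0,0,0.5,0,0.1,7.8,0,0,0,0.5,0,0.1,7.8,0,0,0,0.5,0,0.1,7.8,0,0,0,1,0,0.1,7.8,0,0,0,1,0,0.1,7.8,0,0,0,1,0,0.1,7.8,0,0,0,1,0,0.1,7.8,0,0,0,1,0,0.1,7.8,0,0,0,1],
  force=50,
)

```text
time: 28.27
eef_pos: [0.5625, -0.0874, 0.0596]
tcp_rot: [0.999, -0.044, 0.002, -0.001]
contact_force: [1.6, 4.7, -3.0]
opening: 0.118
finger_force: 48.6
```

Request:
arm_command(
  series=[0,-0.5,0,0,0,0,1,0,-1.5,0,0,0,0,1,0,-3,0,0,0,0,1,0,-5,0,0,0,0,1,0,-7,0,0,0,0,1,0,-9,0,0,0,0,1,0,-10.5,0,0,0,0,1,0,-12,0,0,0,0,1],
)

```text
time: 28.93
eef_pos: [0.5723, 0.0307, 0.0596]
tcp_rot: [0.999, -0.044, 0.001, 0.001]
contact_force: [-2.3, -4.2, -0.0]
opening: 0.116
finger_force: 49.4
```

```bash
python3 -c "
from h import *
s=telemetry.get_state();print(s['eef_pos'],s['contact_force'],s['opening'])
go((.5778,.1328,.057,-1.65))"
```

```text
[0.57226512 0.03074811 0.05961489] [-2.25534086 -4.22675413 -0.01096039] 0.11620074559798202
row [-0.34, -10.22, 0.23] [0.2, -0.1, -0.5]
```

Request:
arm_command(
  series=[0,-1.5,0,0,0,0,1,0,-3,0,0,0,0,1,0,-4.5,0,0,0,0,1,0,-6,0,0,0,0,1,0,-7.3,0,0,0,0,1,0,-8.5,0,0,0,0,1,0,-9.3,0,0,0,0,1,0,-9.8,0,0,0,0,1,0,-10,0,0,0,0,1,0,-10,0,0,0,0,1],
)

```text
time: 29.77
eef_pos: [0.5807, 0.1315, 0.0596]
tcp_rot: [0.999, -0.044, 0.0, -0.0]
contact_force: [-5.3, 0.1, 5.6]
opening: 0.121
finger_force: 49.9
```

Request:
arm_command(
  series=[0,-0.2,0,0,0,0,1,0,-0.3,0,0,0,0,1,0,-0.3,0,0,0,0,1],
)

```text
time: 30.02
eef_pos: [0.5807, 0.132, 0.0595]
tcp_rot: [0.999, -0.044, -0.001, 0.002]
contact_force: [-7.3, -6.9, 7.3]
opening: 0.122
finger_force: 50.1
```

```bash
python3 -c "
from h import *
s=telemetry.get_state();print(s['eef_pos'],s['contact_force'],s['opening'])"
```

```text
[0.58066545 0.13199102 0.05954934] [-7.30126552 -6.88016794  7.28221439] 0.12207923672754709
```

Request:
arm_command(
  series=[0,-0.2,0,0,0,0,1,0,-0.3,0,0,0,0,1,0,-0.3,0,0,0,0,1,0,-0.3,0,0,0,0,1],
)

```text
time: 30.35
eef_pos: [0.5807, 0.132, 0.0595]
tcp_rot: [0.999, -0.043, -0.001, 0.005]
contact_force: [-8.2, -16.0, 9.5]
opening: 0.118
finger_force: 50.3
```

Request:
arm_command(
  series=[0,0.3,0,0,0,0,0.5,0,0.3,0,0,0,0,0.5,0,0.3,0,0,0,0,0.5,0,0.3,-3,0,0,0,0.5,0,0.3,-6,0,0,0,0.5,0,4,-8,0,0,0,0.5,0,8,-11,0,0,0,0.5,0,12,-14,0,0,0,0.5,0,16,-17,0,0,0,0.5,0,16,-17,0,0,0,0.5],
)

```text
time: 31.18
eef_pos: [0.5681, -0.0249, 0.2313]
tcp_rot: [0.999, -0.045, 0.003, 0.001]
contact_force: [0.7, -0.7, 0.2]
opening: 0.497
finger_force: 0.0
```

```bash
python3 -c "
from h import *
go((.460,.02,.235,-.08))"
```

```text
row [-11.16, -3.51, -0.44] [0.3, -0.2, -90.5]
```

Request:
arm_command(
  series=[-11.2,-3.5,-0.4,0,0,-90,0.4,-11.2,-3.5,-0.4,0,0,-90,0.4,-11.2,-3.5,-0.4,0,0,-90,0.4,-11.2,-3.5,-0.4,0,0,-90,0.4,-11.2,-3.5,-0.4,0,0,-90,0.4,-11.2,-3.5,-0.4,0,0,-90,0.4,-11.2,-3.5,-0.4,0,0,-90,0.4,-11.2,-3.5,-0.4,0,0,-90,0.4,-11.2,-3.5,-0.4,0,0,-90,0.4,-11.2,-3.5,-0.4,0,0,-90,0.4],
)

```text
time: 32.02
eef_pos: [0.4588, 0.0227, 0.2319]
tcp_rot: [0.834, 0.551, 0.001, 0.0]
contact_force: [-0.6, -0.9, -0.2]
opening: 0.6
finger_force: 0.0
```

Request:
arm_command(
  series=[0,0,0,0,0,-18.5,0.4,0,0,0,0,0,-18.5,0.4,0,0,0,0,0,-18.5,0.4,0,0,0,0,0,-18.5,0.4,0,0,0,0,0,-18.5,0.4],
)

```text
time: 32.43
eef_pos: [0.4586, 0.0225, 0.2317]
tcp_rot: [0.738, 0.675, 0.001, 0.0]
contact_force: [0.9, -0.0, -0.1]
opening: 0.601
finger_force: 0.0
```

```bash
python3 - <<'E'
from h import *
s,d=snap('wrist','w15.png');print(s['eef_pos'],s['tcp_rot'].round(3))
g=cv2.cvtColor(d['color'],cv2.COLOR_BGR2GRAY);m=(g<50).astype(np.uint8);m[250:]=0
n,l,st,c=cv2.connectedComponentsWithStats(m)
print([(c[i].round(),st[i].tolist()) for i in range(1,n) if st[i,4]>150])
for y,a in((.1545,1.5),(.150,1.45)): print(proj(d,(.469,y,.162),s))
go((.470,.1545,.225,-.08))
E
```

```text
[0.45859921 0.02245472 0.23168398] [0.738 0.675 0.001 0.   ]
[(array([448.,  24.]), [362, 0, 179, 52, 3647]), (array([316.,  44.]), [295, 23, 44, 43, 1434]), (array([448.,  86.]), [387, 75, 125, 24, 1580]), (array([ 17., 221.]), [0, 184, 45, 66, 2020])]
(np.float64(318.59717173055276), np.float64(37.2732269125826))
(np.float64(319.3101092741657), np.float64(44.746066040597924))
row [13.27, -0.03, 0.67] [0.1, -0.0, -0.5]
```

View pics/w15.png

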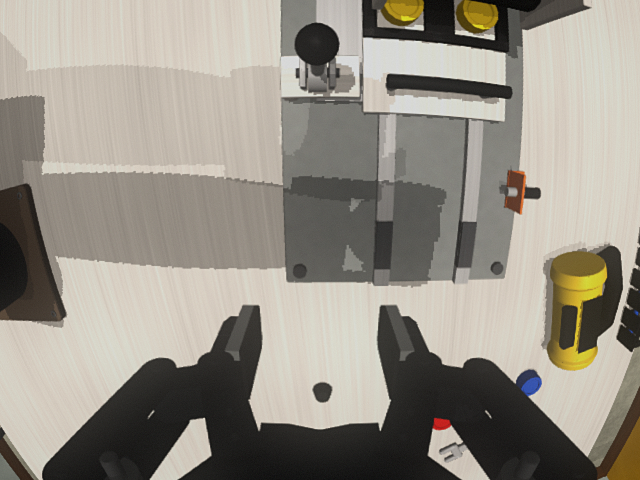

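The lever ball at (316,44) is still upright, the carriage is home, and the near caps are seated. I'll move to the ball, grip it and swing it down.

Request:
arm_command(
  series=[4,-0.1,0,0,0,0,0.4,8,-0.2,0,0,0,0,0.4,12,-0.2,0.6,0,0,0,0.4,12.9,-0.2,0.6,0,0,0,0.4,12.9,-0.2,0.6,0,0,0,0.4,12.9,-0.2,0.6,0,0,0,0.4],
)

```text
time: 32.98
eef_pos: [0.4674, 0.1508, 0.2253]
tcp_rot: [0.737, 0.676, -0.0, 0.0]
contact_force: [-0.1, -0.6, 0.5]
opening: 0.599
finger_force: 0.0
```

```bash
python3 - <<'E'
from h import *
go((.468,.1505,.138,-.08))
E
```

```text
row [-0.02, 0.06, 8.73] [-0.0, 0.0, -0.3]
```

Request:
arm_command(
  series=[0,0.1,3,0,0,0,0.4,0,0.1,6,0,0,0,0.4,0,0.1,8.7,0,0,0,0.4,0,0.1,8.7,0,0,0,0.4,0,0.1,8.7,0,0,0,1,0,0.1,8.7,0,0,0,1,0,0.1,8.7,0,0,0,1,0,0.1,8.7,0,0,0,1,0,0.1,8.7,0,0,0,1,0,0.1,8.7,0,0,0,1],
  force=20,
)

```text
time: 33.82
eef_pos: [0.4686, 0.1503, 0.1404]
tcp_rot: [0.737, 0.676, -0.0, 0.0]
contact_force: [-4.1, -1.6, 3.3]
opening: 0.273
finger_force: 19.8
```

```bash
python3 - <<'E'
from h import *
s=telemetry.get_state();print(s['opening'],s['eef_pos'],s['contact_force'])
a0=1.48
for a in np.linspace(a0,-.03,11)[1:]:
    print(round(8.5*(np.cos(.14+a0)-np.cos(.14+a)),1),round(-8.5*(np.sin(.14+a)-np.sin(.14+a0)),1))
E
```

```text
0.27275310925113805 [0.46860882 0.15032445 0.14036346] [-4.10011658 -1.58903303  3.34421159]
-1.3 0.0
-2.5 0.3
-3.8 0.7
-4.9 1.3
-5.9 2.0
-6.8 2.9
-7.6 4.0
-8.2 5.1
-8.6 6.3
-8.9 7.6
```

Request:
arm_command(
  series=[-1.3,0,0,0,0,0,1,-2.5,0,0.3,0,0,0,1,-3.8,0,0.7,0,0,0,1,-4.9,0,1.3,0,0,0,1,-5.9,0,2.0,0,0,0,1,-6.8,0,2.9,0,0,0,1,-7.6,0,4.0,0,0,0,1,-8.2,0,5.1,0,0,0,1,-8.6,0,6.3,0,0,0,1,-8.9,0,7.4,0,0,0,1],
)

```text
time: 34.65
eef_pos: [0.4612, 0.0614, 0.0655]
tcp_rot: [0.737, 0.676, 0.0, 0.0]
contact_force: [-4.8, 1.9, 2.0]
opening: 0.274
finger_force: 21.2
```

Request:
arm_command(
  series=[0,0,0.1,0,0,0,1,0,0,0.2,0,0,0,1,0,0,0.2,0,0,0,1],
)

```text
time: 34.9
eef_pos: [0.4611, 0.061, 0.0631]
tcp_rot: [0.737, 0.676, -0.001, 0.001]
contact_force: [-2.5, -5.5, -1.5]
opening: 0.278
finger_force: 21.1
```

```bash
python3 - <<'E'
from h import *
s=telemetry.get_state();print(s['opening'],s['eef_pos'],s['contact_force'])
E
```

```text
0.27800540689992037 [0.46113963 0.06098931 0.063085  ] [-2.50330387 -5.47159831 -1.46243062]
```

Request:
arm_command(
  series=[0,0,0,0,0,0,0.3,0,0,0,0,0,0,0.3,0,0,0,0,0,0,0.3,0,0,0,0,0,0,0.3,0,0,-3,0,0,0,0.3,0,0,-6,0,0,0,0.3,0,0,-9.7,0,0,0,0.3,0,0,-9.7,0,0,0,0.3,0,0,-9.7,0,0,0,0.3],
)

```text
time: 35.65
eef_pos: [0.463, 0.062, 0.1626]
tcp_rot: [0.737, 0.676, 0.003, 0.003]
contact_force: [0.4, -0.3, 0.2]
opening: 0.698
finger_force: 0.0
```

```bash
python3 - <<'E'
from h import *
s,d=snap('wrist','w16.png');print(s['eef_pos'],s['contact_force'])
p=(0.57717719,0.1267322,-0.08020685);c,n=np.cos(p[2]),np.sin(p[2])
for a in (0,.15,.3):
    q=(-.11,.01-.085*np.cos(.14+a),.078+.085*np.sin(.14+a));w=(p[0]+c*q[0]-n*q[1],p[1]+n*q[0]+c*q[1],q[2]);print(a,w,proj(d,w,s))
_,t=snap('top','t6.png');_,e=snap('scene','s6.png')
a=cv2.resize(t['color'][170:320,100:330],None,fx=1.7,fy=1.7,interpolation=3);b=cv2.resize(e['color'][90:275,290:520],None,fx=1.7,fy=1.7,interpolation=3)
w=d['color'][0:380,200:520]
H=np.zeros((580,760,3),np.uint8);H[:a.shape[0],:a.shape[1]]=a;H[260:260+b.shape[0],:b.shape[1]]=b;H[:380,420:740]=w
cv2.imwrite('pics/fin.png',H)
E
```

```text
[0.46302922 0.06195208 0.16258856] [ 0.37902573 -0.32929163  0.19905248]
0 (np.float64(0.4615883886946283), np.float64(0.06161557700614782), np.float64(0.08986116474476011)) (np.float64(317.7154217192338), np.float64(260.0630108257851))
0.15 (np.float64(0.46180612762441153), np.float64(0.06432447050456727), np.float64(0.10230593913391103)) (np.float64(317.7545997560863), np.float64(263.3563236002738))
0.3 (np.float64(0.4621704242929269), np.float64(0.06885669116818223), np.float64(0.11420485453060997)) (np.float64(317.7694368356307), np.float64(263.6104505532332))
```

View pics/fin.png

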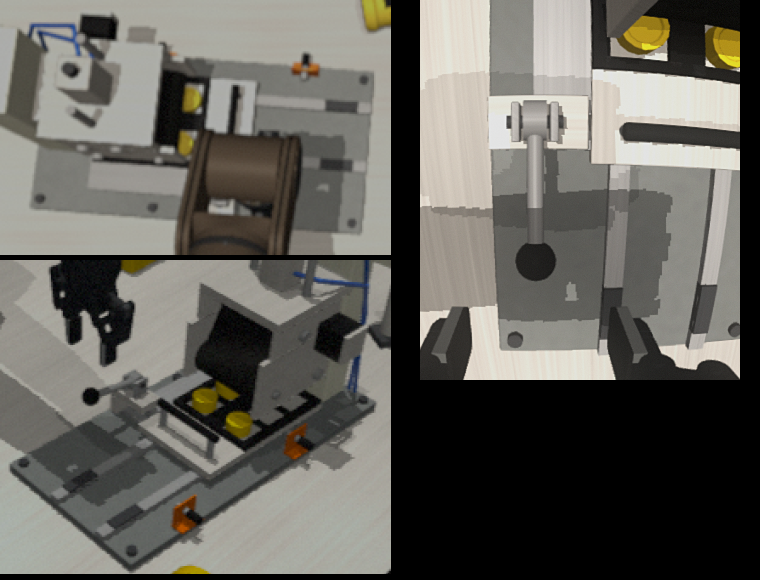

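In the scene view the ball is at (343,170), the same pixel as at the start, so the lever is fully down. The carriage is home with the three blanks seated, and the gripper is clear. Handing in.

```bash
python3 -c "
from plant import ctrl;print(ctrl.sign_off())"
```

```text
the job is handed in; nothing more can be done
None
```

The job is handed in: all three yellow blanks found on the table sit flat in wells of their own, and the carriage is home and locked with the lever fully down. That comes from the camera views; sign-off returned no verdict.

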